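# Square the chocolate block up to the cutter fence

## Robot

A 6-joint arm with a two-finger parallel gripper is mounted at the origin on the work surface. World frame = base frame: x ahead of the robot, y to its left, z up, the work surface at z = 0. Lengths are in m, angles in rad, forces in N, time in s.
With the tool pointing down it reaches from about 0.275 to 0.725 m from the base axis. Payload 15.9 kg.
Tool frame: the origin (TCP) lies between the finger pads; the fingertips stand manip.tip_reach ahead of it and the grasp point (between the pads) lies 6 mm ahead of it (manip.tip_reach is the distance from the TCP to the fingertips, in m); z points along the fingers, y is the direction in which the jaws open and shut (so a half turn about z gives the same grasp; the last joint's range is limited). The gripper opens to 85 mm and grips with 20 to 120 N. Pads are 22 mm wide; open, the fingers measure 114 mm over their backs; the gripper's body (76 mm by 85 mm) begins 54 mm behind the grasp point. The pads swing forward as they close: fully open they stand 13 mm farther back than shut.
Start: joints at [-1.332, 0.213, -0.034, 1.323, 0, 1.571], TCP at [0.118, -0.486, 0.225] pointing down, gripper open.
Joint ranges: [-2.98, 2.98], [-0.74, 1.72], [-1.14, 1.35], [-2.1, 2.04], [-1.57, 1.44], [-3.14, 3.14]. Speed limits (rad/s): [1.89, 1.89, 2.39, 2.57, 3.14, 3.14].

## Interface

Orientations are given as a 3x3 rotation matrix whose columns are the frame's x, y, z axes.
In Python, from cell import manip gives the robot as it stands. The module is installed in compiled form; this text tells all that it offers.
- The arm moves only by the tool send_rows, never from a script. Its argument "increments" is a list of rows, each a list of 3 entries, a list of its own where there are three numbers: the opening, from -1 (shut) to 1 (fully open), then the shift along the tool's x, y, z in mm, then the turn about the tool's z in rad. In form: [[fingers, [tx, ty, tz], turn], ...]. A call has 1 to 10 rows; each row shifts and turns the commanded pose from where the row before left it, along the tool's axes as they then stand; what a row does not reach is not made up. A row lasts 1/8 s, in which the tool goes at most 62.5 mm and 10.7 degrees, less where a joint would pass 70% of its speed; a pose out of reach is approached as far as the arm can. A call with a gripper value outside its range is refused whole. The fingers move at their own pace and stop on an object; "force" is the grip in N (left out, the last holds). Time passes only in rows, so rows that do not move let the fingers close. It gives the time, the measured TCP pose, the force and the opening at its end, in the units of the state.
- manip.sense(): the state, without advancing time (a new reading comes with each control period).
- manip.read_camera(name): name is "side" or "top" or "wrist"; returns the picture (420x560x3 uint8, red, green, blue); there is no depth.
- manip.camera_info(name): a dict with "intrinsics" (3x3 intrinsics, pixels), "R" (3x3) and "t" (3): a world point X has camera coordinates R X + t; the wrist camera has in their place "mount" (4x4, takes a point from camera to tool coordinates, whose origin is the TCP and whose axes are the flange's). Camera axes: x right, y down, z forward; pixel columns grow to the right and rows downward; lengths in m; the calibration is good to about 2 mm. The wrist camera is an equidistant fisheye: a pixel r from the principal point sees the ray r / f radians off the axis. A picture is of the moment at which its call begins: read the wrist's pose just before it. camera_info takes no time and is no camera call.
- manip.close_job(): hands the job in, once; it reports no verdict.
The state is a dict: "clock": time; "joint_positions": joint angles; "qd": joint speeds; "joint_efforts": joint torques, N m; "eef_pos": TCP position; "eef_rot": TCP orientation; "ft_force": force on the tool from outside, world axes, zero at the start; "ft_torque": the same for the moment, N m; "width": finger opening in m.
Only numpy, scipy, OpenCV 4.12 (cv2) and the standard library are available. Lean on these libraries where they do the work, as an engineer would, in place of code of your own. Each camera call takes 0.05 s, during which the arm holds its last target.

## Task

Square up the heavy block of dark chocolate on the yellow cutter board, ready for cutting: push it round with the fingertips until one of its long sides lies flush against the steel fence, with the whole block within the fence's length. Turn it nearly square before it meets the fence, so that no corner is driven into the steel, and ease it home without ramming; it stays flat on the board and is never lifted or tipped. Let nothing touch the parked knife, leave all the other things where they are, and finish with the gripper clear of everything.

Things in the scene. Friction and masses are not known exactly. Their poses are not given: they have to be found in the camera images.
- block: cast block of dark chocolate, 120 (its x) x 200 (its y) x 50 mm tall, top moulded in 3 x 5 squares; origin at the centre of its underside, z up. Either long side (+x or -x) may go to the fence. About 1.5 kg; slides at a 6 to 13 N push at mid-side, less at an end, where it mainly turns, about a point 40 to 70 mm past its centre, away from the push. Stops when the push stops. Too wide to grasp.
- cutter: block cutter, fixed on the counter (place and direction vary): yellow board, its top level, 30 mm above the counter. Its x points away from the robot to the fence, y left along the fence, z up; origin on the counter, 100 mm in front of the fence's face, level with the fence's middle. The board reaches from x = -200 to +150 mm and from y = -285 to +250 mm.
- fence: the cutter's upright steel fence, fixed to the board: 320 mm long (y), 45 mm tall above the board, 5 mm thick, with a 40 mm deep, 4 mm thick foot behind it. Origin at the middle of its length, on the board's top, at the foot of the flat working face, which is the plane x = 0 and looks to -x, towards the robot; axes as the cutter's.
- knife: the cutter's lever knife, latched down, not to be touched; it lies along x at the board's right edge. Origin on the board's top, 250 mm to the right (-y) of the cutter's origin; axes as the cutter's. Blade x = -205 to +105 mm, 10 mm wide, 57 mm tall; pivot at the far end, 28 mm wide, 62 mm tall, to x = 135; black handle x = -235 to -335 mm, 30 mm thick, its axis 51 mm above the board.
- palette_knife: small palette knife lying on the left edge strip of the board, black handle, steel blade, 280 x 26 x 16 mm; origin under it, 280 mm length along its x. To be left alone.
- sauce_bottle: silver-grey bottle with blue cap, 60 mm diameter, 190 mm tall, standing on the counter left of the cutter; origin at the centre of its underside. To be left alone.
- tub: clear open plastic tub, 104 mm across the rim, 75 mm tall, left of the cutter; origin at the centre of its underside. To be left alone.
- bowl: steel bowl, 190 mm across the rim, 85 mm tall, right of the cutter; origin at the centre of its underside. To be left alone.
- thermometer: probe thermometer lying on the counter at the left, black handle 85 x 26 x 18 mm with a thin steel probe 130 mm long along its +x; origin under it. To be left alone.
- mould: white praline mould plate, 270 x 135 x 22 mm, lying on the counter right of the cutter; origin at the centre of its underside. To be left alone.

How it is judged:
By the outcome, as a careful person would: the job done as asked, in the order asked, and still so for the second after the job is handed in, with the robot touching nothing.
It also fails if it takes over 72 s, if anything falls off the work surface, if the arm or the gripper's body presses on something with over 40 N, if the wrist force passes 120 N, or if a joint passes its speed limit or range.

## Working session

There is one attempt and no reset: what is moved stays moved. The work goes in short steps, Python scripts to look and compute and a tool call to move; the robot and the scene stay as the last step left them, time stands still between calls to the robot, and variables do not carry over. Pictures are saved under pics/ and viewed, and the job is handed in when it is done.

Besides the shell and the picture viewer there is one more tool, called after "Call:" by a JSON object that holds its "fn" and its "kwargs", one argument or row to a line. send_rows: Moves the arm, as the interface text tells. Its arguments: {"type":"object","properties":{"increments":{"type":"array","items":{"type":"array"}},"force":{"type":"number"}},"required":["increments"]}

```bash
mkdir -p pics; python3 - <<'E'
from cell import manip
import cv2,numpy as np
print(manip.sense()); print(manip.tip_reach)
for n in ["top","side"]:
    im=manip.read_camera(n); cv2.imwrite(f"pics/{n}0.png",im[:,:,::-1]); print(n,manip.camera_info(n))
print(manip.camera_info("wrist"))
E
```

```text
{'clock': 0.0, 'joint_positions': array([-1.33201278e+00,  2.13371788e-01, -3.50470943e-02,  1.32349939e+00,
       -7.03131874e-06,  1.57078430e+00]), 'qd': array([ 0.00032565, -0.00166094, -0.00078365,  0.00012392, -0.0011727 ,
        0.00122702]), 'joint_efforts': array([ 9.02125998e-05, -6.86162424e+01,  4.87119806e+01,  1.73084729e-02,
       -3.91072570e-05, -2.27796909e-05]), 'eef_pos': array([ 0.11817713, -0.48548058,  0.22431312]), 'eef_rot': array([[ 9.71623563e-01,  2.36532402e-01, -2.72194191e-04],
       [ 2.36532558e-01, -9.71622954e-01,  1.08844414e-03],
       [-7.01781797e-06, -1.12194076e-03, -9.99999371e-01]]), 'ft_force': array([0.55650185, 0.57827882, 0.27371268]), 'ft_torque': array([-0.02762009, -0.01241475, -0.04073675]), 'width': 0.08535567961795126}
0.025
top {'intrinsics': array([[385.83086453,   0.        , 281.89126989],
       [  0.        , 385.83086453, 205.94252925],
       [  0.        ,   0.        ,   1.        ]]), 'R': array([[-0.01326538, -0.99951899, -0.02803228],
       [-0.99511468,  0.01593944, -0.09743053],
       [ 0.09783048,  0.02660288
[... 264 characters left out ...]
842, -0.03536284,  0.00722473],
       [-0.0280847 ,  0.63613901, -0.77106317],
       [ 0.02267105, -0.77076367, -0.63671767]]), 't': array([0.47378432, 0.04939627, 1.34728633])}
{'intrinsics': array([[325.1922621 ,   0.        , 275.51593801],
       [  0.        , 325.1922621 , 210.87580075],
       [  0.        ,   0.        ,   1.        ]]), 'mount': array([[ 1.18589216e-03, -9.59060615e-01, -2.83198394e-01,
         7.11693675e-02],
       [ 9.99999027e-01,  9.29182941e-04,  1.04078359e-03,
        -2.14672240e-04],
       [-7.35031437e-04, -2.83199352e-01,  9.59060784e-01,
        -1.50051672e-01],
       [ 0.00000000e+00,  0.00000000e+00,  0.00000000e+00,
         1.00000000e+00]])}
```

View pics/top0.png

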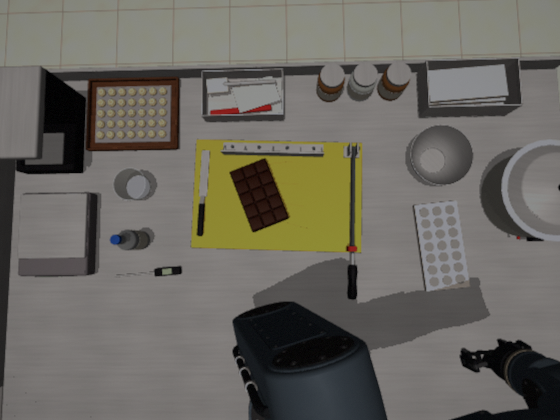

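View pics/side0.png

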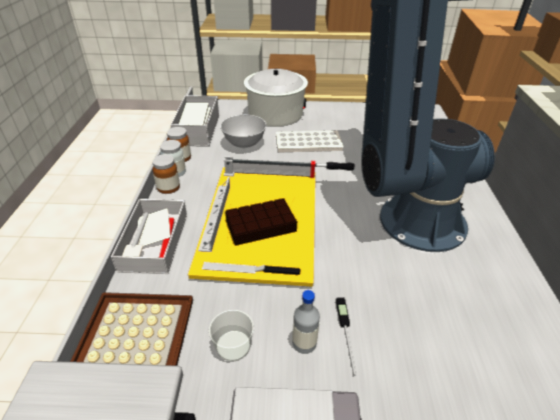

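```bash
cat > h.py <<'E'
import numpy as np,cv2
from cell import manip
def proj(ci,X):
    X=np.atleast_2d(X); c=X@ci["R"].T+ci["t"]; K=ci["intrinsics"]
    p=c@K.T; return p[:,:2]/p[:,2:]
def back(ci,uv,z):
    uv=np.atleast_2d(uv).astype(float); K=ci["intrinsics"]
    d=np.c_[(uv[:,0]-K[0,2])/K[0,0],(uv[:,1]-K[1,2])/K[1,1],np.ones(len(uv))]@ci["R"]
    C=-ci["R"].T@ci["t"]
    return C+d*((z-C[2])/d[:,2])[:,None]
E
python3 - <<'E'
import cv2,numpy as np
from h import *
im=cv2.imread("pics/top0.png")
c=im[130:310,180:380]; cv2.imwrite("pics/topz0.png",cv2.resize(c,None,fx=4,fy=4,interpolation=cv2.INTER_CUBIC)[:600])
hsv=cv2.cvtColor(im,cv2.COLOR_BGR2HSV)
m=((hsv[...,0]>20)&(hsv[...,0]<35)&(hsv[...,1]>150)&(hsv[...,2]>80)).astype(np.uint8)
m[:130]=0;m[270:]=0
pts=cv2.findNonZero(m); r=cv2.minAreaRect(pts); bx=cv2.boxPoints(r); print(bx)
hull=cv2.convexHull(pts); print(cv2.approxPolyDP(hull,4,True)[:,0])
ci=manip.camera_info("top")
print(back(ci,bx,0.03))
for y in [(196,140),(362,148)]: pass
E
```

```text
[[191.61029 247.92628]
 [193.96979 139.39064]
 [362.34674 143.05101]
 [359.98724 251.58665]]
[[361 144]
 [360 251]
 [192 246]
 [197 140]]
[[ 0.37074     0.29360557  0.03      ]
 [ 0.7197056   0.28930469  0.03      ]
 [ 0.6964116  -0.25174364  0.03      ]
 [ 0.35260979 -0.23293803  0.03      ]]
```

View pics/topz0.png

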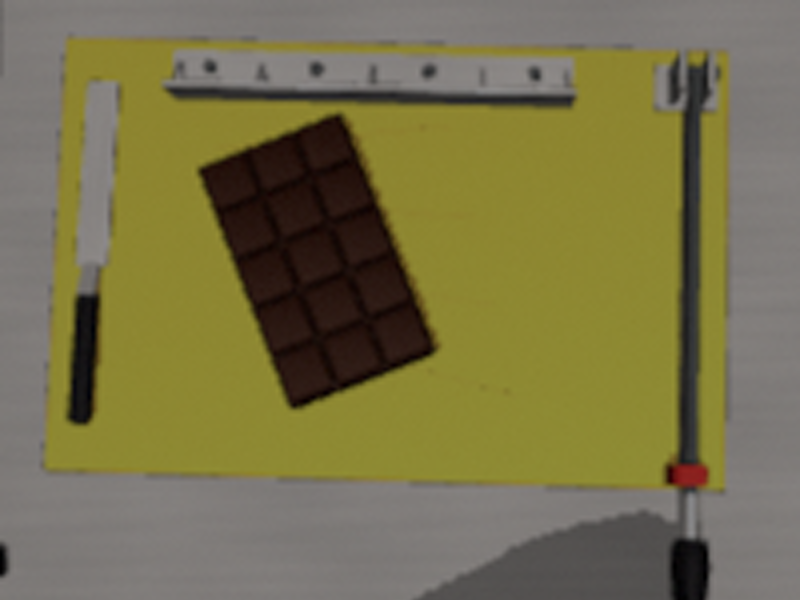

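```bash
cat >> h.py <<'E'
from scipy.optimize import minimize,least_squares
def rot(a): return np.array([[np.cos(a),-np.sin(a)],[np.sin(a),np.cos(a)]])
def box(p,hx,hy,z0,z1,off=(0,0)):
    c=np.array([[sx*hx,sy*hy] for sx in(-1,1) for sy in(-1,1)])+off
    c=c@rot(p[2]).T+np.array(p[:2])
    return np.r_[np.c_[c,np.full(4,z0)],np.c_[c,np.full(4,z1)]]
def sil(ci,P,S=4,shape=(420,560)):
    uv=proj(ci,P); h=cv2.convexHull((uv).astype(np.float32))
    m=np.zeros((shape[0]*S,shape[1]*S),np.uint8)
    cv2.fillConvexPoly(m,np.round(((h+0.5)*S-0.5)*16).astype(np.int32),255,shift=4)
    return cv2.resize(m,shape[::-1],interpolation=cv2.INTER_AREA)/255.
def brownmask(im,roi):
    # im BGR; chocolate: dark, low green/blue vs yellow board
    b,g,r=[im[...,i].astype(float) for i in range(3)]
    m=(g<75)&(b<60)&(r<120)
    w=np.zeros(m.shape,bool); x0,y0,x1,y1=roi; w[y0:y1,x0:x1]=1
    m=(m&w).astype(np.uint8); m=cv2.morphologyEx(m,cv2.MORPH_CLOSE,np.ones((3,3)))
    n,l,s,_=cv2.connectedComponentsWithStats(m); k=1+np.argmax(s[1:,4]); return (l==k).astype(float)
def fitblock(obs,p0):
    # obs: list of (ci, mask)
    f=lambda p: sum(np.abs(sil(ci,box((p[0],p[1],p[2]),.06,.1,.03,.08))-m).sum() for ci,m in obs)
    best=None
    for k in range(3):
        s=np.array([[0,0,0],[.015,0,0],[0,.015,0],[0,0,.1]])/(2**k)
        r=minimize(f,p0,method="Nelder-Mead",options=dict(initial_simplex=np.array(p0)+s,xatol=1e-5,fatol=.05))
        p0=r.x
    return r.x,r.fun
E
python3 - <<'E'
from h import *
im=cv2.imread("pics/top0.png"); ci=manip.camera_info("top")
z=np.array([[68,38],[728,50],[724,490],[44,470]]); uv=(z+.5)/4-.5+[180,130]
W=back(ci,uv,.03)[:,:2]; print("board",W)
M=np.array([[.15,.25],[.15,-.285],[-.2,-.285],[-.2,.25]])
r=least_squares(lambda p:((M@rot(p[2]).T+p[:2])-W).ravel(),[.55,0,0]); print("cutter",r.x,np.degrees(r.x[2]),r.fun.round(4))
p=r.x
zf=np.array([[170,97],[573,105]]);print("fence foot px backproj z=.03:",(back(ci,(zf+.5)/4-.5+[180,130],.03)[:,:2]-p[:2])@rot(p[2]))
zt=np.array([[165,85],[576,95]]);print("fence top z=.075:",(back(ci,(zt+.5)/4-.5+[180,130],.075)[:,:2]-p[:2])@rot(p[2]))
zb=np.array([[200,168],[342,115],[437,350],[293,408]]); B=back(ci,(zb+.5)/4-.5+[180,130],.08)[:,:2]
print("block top",B,[np.linalg.norm(B[i]-B[(i+1)%4]) for i in range(4)],B.mean(0))
m=brownmask(im,(225,150,300,240)); print(m.sum())
c=B.mean(0); d=B[0]-B[3];a=np.arctan2(d[1],d[0])-np.pi/2
pb,e=fitblock([(ci,m)],[c[0],c[1],a]); print("top fit",pb,np.degrees(pb[2]),e)
ms=cv2.imread("pics/side0.png"); cs=manip.camera_info("side")
m2=brownmask(ms,(215,190,305,250)); print(m2.sum())
print("side fit",fitblock([(cs,m2)],pb)); pj,e=fitblock([(ci,m),(cs,m2)],pb); print("joint",pj,e)
print("block in cutter",(pj[:2]-p[:2])@rot(p[2]),np.degrees(pj[2]-p[2]))
# side check
for P in (box(pj,.06,.1,.03,.08),box(p,.175,.2675,.03,.03,(-.025,-.0175)),box(p,.0025,.16,.03,.075,(.1025,0)),box(p,.155,.005,.03,.087,(-.05,-.25)),box(p,.05,.015,.066,.096,(-.285,-.25))):
  for I,c in((im,ci),(ms,cs)):
    q=np.round(proj(c,P)*16).astype(int)
    for i,j in((0,1),(1,3),(3,2),(2,0),(4,5),(5,7),(7,6),(6,4)): cv2.line(I,tuple(q[i]),tuple(q[j]),(0,255,0),1,cv2.LINE_AA,4)
cv2.imwrite("pics/chk0.png",np.hstack([cv2.resize(im[130:310,180:380],None,fx=2,fy=2),cv2.resize(ms[140:320,190:390],None,fx=2,fy=2)]))
E
```

```text
board [[ 0.72040251  0.28066795]
 [ 0.69947562 -0.24955412]
 [ 0.35092521 -0.23485292]
 [ 0.37328795  0.29675184]]
cutter [ 0.5617321   0.03969347 -0.04178984] -2.3943813679303805 [ 0.0016  0.0025  0.0002 -0.0018 -0.0009 -0.0018 -0.0009  0.0011]
fence foot px backproj z=.03: [[ 0.10174608  0.16242769]
 [ 0.10232765 -0.16071696]]
fence top z=.075: [[ 0.10069188  0.15803474]
 [ 0.09974688 -0.15957786]]
block top [[ 0.60229119  0.16534194]
 [ 0.64149058  0.05593056]
 [ 0.45972601 -0.01423479]
 [ 0.4175736   0.09495055]] [np.float64(0.11622152521801421), np.float64(0.1948372076241813), np.float64(0.11703958004587484), np.float64(0.19767532508999278)] [0.53027034 0.07549706]
2564.0
top fit [ 0.531756    0.07626501 -1.20589635] -69.09277123705324 88.16470588235293
2257.0
side fit (array([ 0.53318165,  0.0766069 , -1.23784515]), np.float64(272.12549019607843))
joint [ 0.53225705  0.07647095 -1.21081763] 365.4901960784313
block in cutter [-0.0309858   0.03551397] -66.98035874644269
```

View pics/chk0.png

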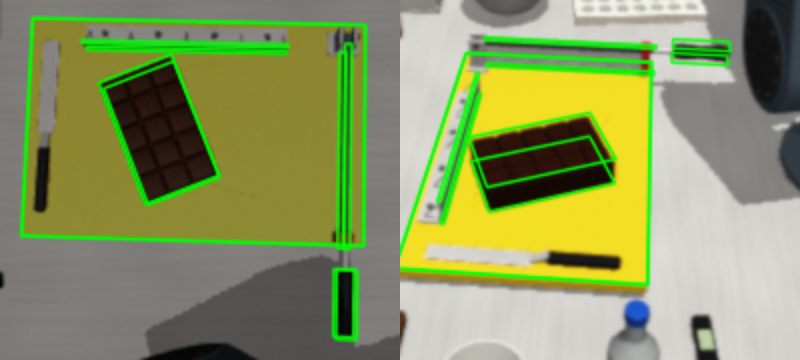

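Call:
{"fn": "send_rows", "kwargs": {
  "increments": [
    [-1,[47,-28,0],0],
    [-1,[47,-28,0],0],
    [-1,[47,-28,0],0],
    [-1,[47,-28,0],0],
    [-1,[47,-28,0],0],
    [-1,[47,-28,0],0],
    [-1,[47,-28,0],0],
    [-1,[47,-28,0],0],
    [-1,[47,-28,0],0],
    [-1,[47,-28,0],0]
  ],
  "force": 40
}}

```text
clock: 1.35
eef_pos: [0.5097, -0.101, 0.2246]
eef_rot: [[0.972, 0.237, -0.0], [0.237, -0.972, -0.0], [-0.0, -0.0, -1.0]]
ft_force: [0.0, -0.9, 1.1]
width: 0.0
```

Call:
{"fn": "send_rows", "kwargs": {
  "increments": [
    [-1,[0,0,8],-0.17],
    [-1,[0,0,8],-0.17],
    [-1,[0,0,8],-0.17],
    [-1,[0,0,8],-0.17],
    [-1,[0,0,8],-0.17],
    [-1,[0,0,8],-0.17],
    [-1,[0,0,8],-0.17],
    [-1,[0,0,8],-0.17],
    [-1,[0,0,8],-0.17],
    [-1,[0,0,8],-0.17]
  ]
}}

```text
clock: 2.6
eef_pos: [0.5084, -0.1025, 0.1442]
eef_rot: [[-0.365, 0.931, -0.001], [0.931, 0.365, 0.0], [0.0, -0.001, -1.0]]
ft_force: [-0.3, -0.1, 1.0]
width: 0.0001
```

```bash
cat >> h.py <<'E'
CUT=np.array([0.5617,0.0397,-0.0418])
def toolto(target_xy):
    s=manip.sense(); R=s["eef_rot"]; p=s["eef_pos"]; yaw=np.arctan2(R[1,0],R[0,0])
    d=np.r_[np.array(target_xy)-p[:2],0]@R
    print("clock",round(s["clock"],2),"pos",p.round(4),"yaw",round(np.degrees(yaw),1),"q",s["joint_positions"].round(2),"F",s["ft_force"].round(1),"w",round(s["width"],3)); print("shift mm",(d*1000).round(1)); return s,yaw
E
python3 -c "
from h import *
toolto((0.6297,0.0217))"
```

```text
clock 2.6 pos [ 0.5084 -0.1025  0.1442] yaw 111.4 q [-0.2   0.28 -0.15  1.14  0.    1.  ] F [-0.3 -0.1  1. ] w 0.0
shift mm [ 7.140e+01  1.582e+02 -1.000e-01]
```

Call:
{"fn": "send_rows", "kwargs": {
  "increments": [
    [-1,[12,32,0],0],
    [-1,[12,32,0],0],
    [-1,[12,32,0],0],
    [-1,[12,32,0],0],
    [-1,[10,30,0],0],
    [-1,[0,0,20],0],
    [-1,[0,0,20],0],
    [-1,[0,0,20],0],
    [-1,[0,0,19],0],
    [-1,[0,0,0],0]
  ]
}}

```text
clock: 3.85
eef_pos: [0.634, 0.0084, 0.0643]
eef_rot: [[-0.36, 0.933, -0.003], [0.933, 0.36, -0.0], [0.001, -0.003, -1.0]]
ft_force: [-0.3, -0.1, 0.1]
width: 0.0002
```

```bash
python3 -c "
from h import *
toolto((0.6297,0.0217))
im=manip.read_camera('side')[:,:,::-1];w=manip.read_camera('wrist')[:,:,::-1]
cv2.imwrite('pics/s1.png',np.hstack([cv2.resize(im[140:340,160:360],(400,400)),cv2.resize(w,(400,400))]))"
```

```text
clock 3.85 pos [0.634  0.0084 0.0643] yaw 111.1 q [0.01 0.56 0.06 1.08 0.   1.22] F [-0.3 -0.1  0.1] w 0.0
shift mm [14.   0.8  0. ]
```

View pics/s1.png

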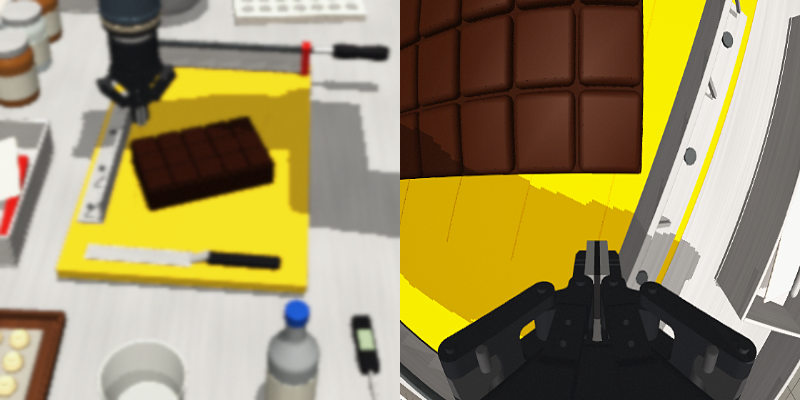

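Call:
{"fn": "send_rows", "kwargs": {
  "increments": [
    [-1,[7,0,0],0],
    [-1,[7,0,0],0],
    [-1,[7,0,0],0],
    [-1,[5,0,0],0],
    [-1,[4,1,0],-0.01],
    [-1,[5,3,0],-0.04],
    [-1,[5,3,0],-0.04],
    [-1,[5,3,0],-0.04],
    [-1,[5,3,0],-0.04],
    [-1,[5,3,0],-0.04]
  ]
}}

```text
clock: 5.2
eef_pos: [0.628, 0.0661, 0.0659]
eef_rot: [[-0.549, 0.836, 0.0], [0.836, 0.549, -0.0], [-0.0, 0.0, -1.0]]
ft_force: [1.4, -4.4, 1.4]
width: -0.0001
```

```bash
cat >> h.py <<'E'
def look(tag,p0,cams=("top","side")):
    s,yaw=toolto((0,0)); obs=[];out=[]
    for n in cams:
        ci=manip.camera_info(n); im=np.ascontiguousarray(manip.read_camera(n)[:,:,::-1]); 
        q=proj(ci,[[CUT[0],CUT[1],.05]])[0].astype(int)
        out.append((n,ci,im))
    return s,yaw,out
def save(tag,out,p=None):
    v=[]
    for n,ci,im in out:
        I=im.copy()
        if p is not None:
            for P in (box(p,.06,.1,.03,.08),box(CUT,.0025,.16,.03,.075,(.1025,0))):
                q=np.round(proj(ci,P)*16).astype(int)
                for i,j in((0,1),(1,3),(3,2),(2,0),(4,5),(5,7),(7,6),(6,4)): cv2.line(I,tuple(q[i]),tuple(q[j]),(0,255,0),1,cv2.LINE_AA,4)
        if n=="wrist": v.append(cv2.resize(I,(400,300)));continue
        u,w=proj(ci,[[CUT[0],CUT[1],.05]])[0].astype(int)
        v.append(cv2.resize(I[w-75:w+75,u-100:u+100],(400,300),interpolation=cv2.INTER_CUBIC))
    cv2.imwrite(f"pics/{tag}.png",np.hstack(v[:2]) if len(v)<=2 else np.vstack([np.hstack(v[:2]),np.hstack([v[2],np.zeros_like(v[2])])]))
E
python3 -c "
from h import *
s,y,o=look('a',0,('top','side')); save('a1',o)"
```

```text
clock 5.2 pos [0.628  0.0661 0.0659] yaw 123.3 q [ 0.1   0.55  0.05  1.07 -0.    1.09] F [ 1.4 -4.4  1.4] w -0.0
shift mm [ 2.893e+02 -5.613e+02 -2.000e-01]
```

View pics/a1.png

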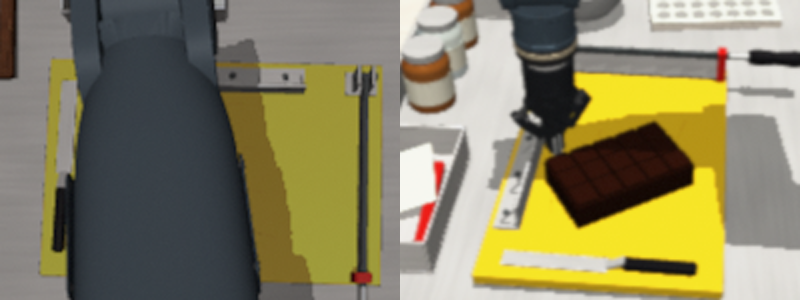

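Call:
{"fn": "send_rows", "kwargs": {
  "increments": [
    [-1,[5,2,0],-0.04],
    [-1,[5,2,0],-0.04],
    [-1,[5,2,0],-0.04],
    [-1,[5,2,0],-0.04],
    [-1,[5,2,0],-0.04],
    [-1,[5,2,0],-0.04],
    [-1,[5,2,0],-0.04],
    [-1,[5,2,0],-0.04],
    [-1,[5,2,0],-0.04],
    [-1,[0,0,0],0]
  ]
}}

```text
clock: 6.55
eef_pos: [0.6109, 0.1114, 0.0659]
eef_rot: [[-0.807, 0.591, 0.0], [0.591, 0.807, 0.001], [0.0, 0.001, -1.0]]
ft_force: [0.9, -0.1, -0.5]
width: 0.0
```

```bash

python3 -c "
from h import *
s,y,o=look('a',0,('wrist','side')); save('a2',o)"
```

```text
clock 6.55 pos [0.6109 0.1114 0.0659] yaw 143.8 q [0.18 0.53 0.02 1.06 0.   0.81] F [ 0.9 -0.1 -0.5] w 0.0
shift mm [ 4.270e+02 -4.509e+02 -2.000e-01]Traceback (most recent call last):
  File "<string>", line 3, in <module>
    s,y,o=look('a',0,('wrist','side')); save('a2',o)
          ~~~~^^^^^^^^^^^^^^^^^^^^^^^^
  File "h.py", line 47, in look
    q=proj(ci,[[CUT[0],CUT[1],.05]])[0].astype(int)
      ~~~~^^^^^^^^^^^^^^^^^^^^^^^^^^
  File "h.py", line 4, in proj
    X=np.atleast_2d(X); c=X@ci["R"].T+ci["t"]; K=ci["intrinsics"]
                            ~~^^^^^
KeyError: 'R'
```

```bash
sed -i '/q=proj(ci,\[\[CUT\[0\],CUT\[1\],.05\]\])\[0\].astype(int)/d' h.py; sed -i 's/        if p is not None:/        if p is not None and n!="wrist":/' h.py
python3 -c "
from h import *
s,y,o=look('a',0,('wrist','side')); save('a2',o)
im=o[1][2]; cv2.imwrite('pics/rawside2.png',im)
for px in [(250,210),(290,215),(270,235)]: print(im[px[1],px[0]])
"
```

```text
clock 6.6 pos [0.6107 0.1112 0.0658] yaw 143.7 q [0.18 0.53 0.02 1.06 0.   0.81] F [ 0.3 -0.5  0.6] w -0.0
shift mm [ 4.266e+02 -4.510e+02  1.000e-01]
[ 23 145 181]
[ 5 12 30]
[12 19 49]
```

View pics/a2.png

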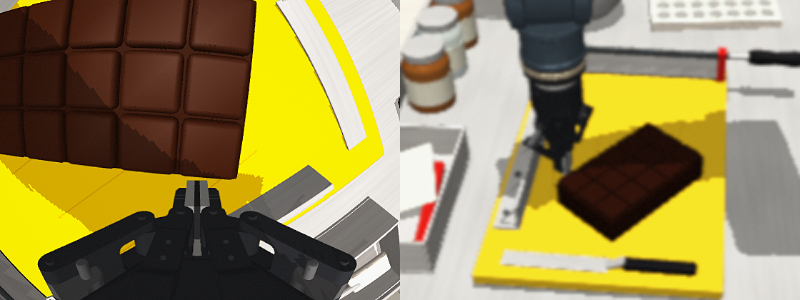

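```bash
cat >> h.py <<'E'
def brownmask(im,roi=None):
    b,g,r=[im[...,i].astype(float) for i in range(3)]
    m=((r-b>8)&(g<0.6*r)&(r<140)).astype(np.uint8)
    u,w=roi; k=np.zeros_like(m); k[w-85:w+85,u-110:u+110]=1; m&=k
    m=cv2.morphologyEx(m,cv2.MORPH_CLOSE,np.ones((5,5))); m=cv2.morphologyEx(m,cv2.MORPH_OPEN,np.ones((3,3)))
    n,l,s,_=cv2.connectedComponentsWithStats(m); k=1+np.argmax(s[1:,4]); return (l==k).astype(float)
def fit(out,p0,only=None):
    obs=[]
    for n,ci,im in out:
        if n=="wrist" or (only and n not in only): continue
        roi=proj(ci,[[CUT[0],CUT[1],.05]])[0].astype(int); m=brownmask(im,roi); obs.append((ci,m)); print(n,m.sum())
    p,e=fitblock(obs,p0); pc=(p[:2]-CUT[:2])@rot(CUT[2]); print("block world",p.round(4),"cutter",(pc*1000).round(1),np.degrees(p[2]-CUT[2]).round(2),"err",round(e)); return p
E
python3 -c "
from h import *
a=cv2.imread('pics/side0.png');b=cv2.imread('pics/top0.png');cs=manip.camera_info('side');ct=manip.camera_info('top')
p=fit([('side',cs,a)],[.53,.076,-1.2]);p=fit([('top',ct,b)],[.53,.076,-1.2])
o=[('side',cs,cv2.imread('pics/rawside2.png'))]
p=fit(o,[.53,.08,-.8]); save('a2f',o,p)"
```

```text
side 2101.0
block world [ 0.5325  0.0751 -1.2717] cutter [-30.6  34.1] -70.47 err 411
top 2361.0
block world [ 0.5326  0.077  -1.2067] cutter [-30.7  36.1] -66.75 err 266
side 2194.0
block world [ 0.5081  0.0969 -0.673 ] cutter [-55.9  54.9] -36.16 err 415
```

View pics/a2f.png

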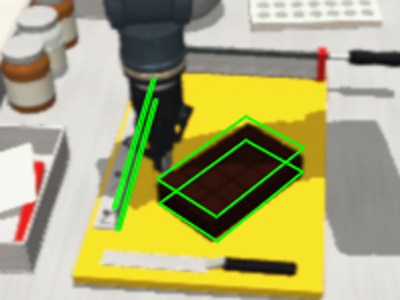

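Call:
{"fn": "send_rows", "kwargs": {
  "increments": [
    [-1,[-8,0,0],0],
    [-1,[-7,0,-10],0],
    [-1,[0,0,-35],0],
    [-1,[0,0,-35],0],
    [-1,[36,-22,0],0.04],
    [-1,[36,-22,0],0],
    [-1,[36,-22,0],0],
    [-1,[36,-22,0],0],
    [-1,[36,-20,0],0],
    [-1,[0,0,0],0]
  ]
}}

```text
clock: 7.95
eef_pos: [0.4133, 0.1282, 0.1468]
eef_rot: [[-0.783, 0.623, 0.0], [0.623, 0.783, 0.0], [-0.0, 0.001, -1.0]]
ft_force: [0.7, 1.2, 0.4]
width: -0.0001
```

```bash

python3 -c "
from h import *
s,y,o=look('a',0,('top','side')); 
p=fit(o,[.508,.097,-.673],('side',)); 
p=fit(o,[.508,.097,-.673]); save('a3',o,p)
d=np.array([-np.sin(p[2]),np.cos(p[2])]);n=np.array([-np.cos(p[2]),-np.sin(p[2])])
t=p[:2]-.04*d+.088*n;print(t);toolto(t)"
```

```text
clock 7.95 pos [0.4133 0.1282 0.1468] yaw 141.5 q [ 0.3   0.11 -0.36  1.1   0.    0.97] F [0.7 1.2 0.4] w -0.0
shift mm [ 2.436e+02 -3.576e+02 -2.000e-01]
side 2182.0
block world [ 0.5079  0.097  -0.6759] cutter [-56.2  55. ] -36.33 err 429
top 1997.0
side 2182.0
block world [ 0.5083  0.0982 -0.7149] cutter [-55.8  56.2] -38.57 err 1079
[0.41562274 0.12565047]
clock 8.05 pos [0.4155 0.1281 0.1467] yaw 141.5 q [ 0.3   0.11 -0.36  1.1  -0.    0.97] F [ 0.6 -0.3  0.2] w 0.0
shift mm [-1.6 -1.9 -0. ]
```

View pics/a3.png

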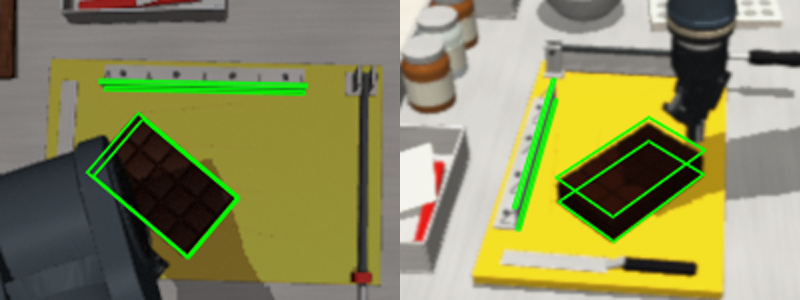

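Call:
{"fn": "send_rows", "kwargs": {
  "increments": [
    [-1,[0,0,27],0],
    [-1,[0,0,27],0],
    [-1,[0,0,27],0],
    [-1,[-7,0,0],0],
    [-1,[-7,0,0],0],
    [-1,[-5,-1,0],-0.03],
    [-1,[-5,-2,0],-0.035],
    [-1,[-5,-2,0],-0.035],
    [-1,[-5,-2,0],-0.035],
    [-1,[-5,-2,0],-0.035]
  ]
}}

```text
clock: 9.3
eef_pos: [0.4415, 0.0976, 0.0658]
eef_rot: [[-0.877, 0.481, -0.0], [0.481, 0.877, 0.001], [0.001, 0.001, -1.0]]
ft_force: [-6.6, 3.7, 1.1]
width: 0.0003
```

```bash

python3 -c "
from h import *
s,y,o=look('a',0,('side','wrist')); 
p=fit(o,[.508,.097,-.55],('side',)); save('a4',o,p)"
```

```text
clock 9.3 pos [0.4415 0.0976 0.0658] yaw 151.2 q [ 0.22  0.21 -0.45  0.9   0.    0.72] F [-6.6  3.7  1.1] w 0.0
shift mm [ 3.401e+02 -2.979e+02  1.000e-01]
side 1898.0
block world [ 0.525   0.0869 -0.4619] cutter [-38.7  45.6] -24.07 err 622
```

View pics/a4.png

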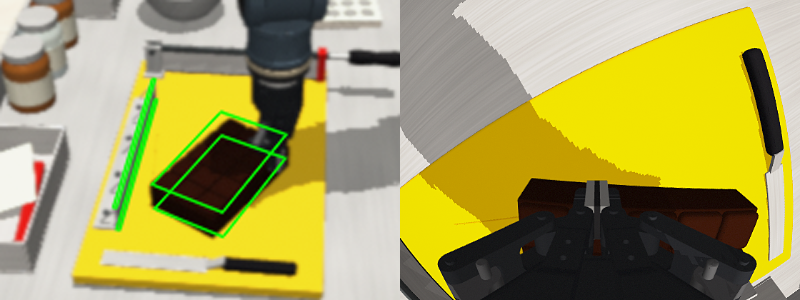

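Call:
{"fn": "send_rows", "kwargs": {
  "increments": [
    [-1,[-5,-2,0],-0.035],
    [-1,[-5,-2,0],-0.035],
    [-1,[-5,-2,0],-0.035],
    [-1,[-5,-2,0],-0.035],
    [-1,[-5,-2,0],-0.035],
    [-1,[-5,-2,0],-0.035],
    [-1,[-5,-2,0],-0.035],
    [-1,[0,0,0],0]
  ]
}}

```text
clock: 10.4
eef_pos: [0.4683, 0.0708, 0.0657]
eef_rot: [[-0.967, 0.255, -0.0], [0.255, 0.967, 0.0], [0.0, 0.0, -1.0]]
ft_force: [-5.7, -1.0, 1.6]
width: 0.0002
```

```bash

python3 -c "
from h import *
s,y,o=look('a',0,('side','wrist','top')); 
p=fit(o,[.53,.08,-.3],('side','top')); save('a5',o,p)"
```

```text
clock 10.4 pos [0.4683 0.0708 0.0657] yaw 165.2 q [ 0.15  0.25 -0.4   0.92  0.    0.41] F [-5.7 -1.   1.6] w 0.0
shift mm [ 4.347e+02 -1.881e+02  1.000e-01]
side 1890.0
top 407.0
block world [ 0.5522  0.0785 -0.251 ] cutter [-11.1  38.4] -11.99 err 3590
```

View pics/a5.png

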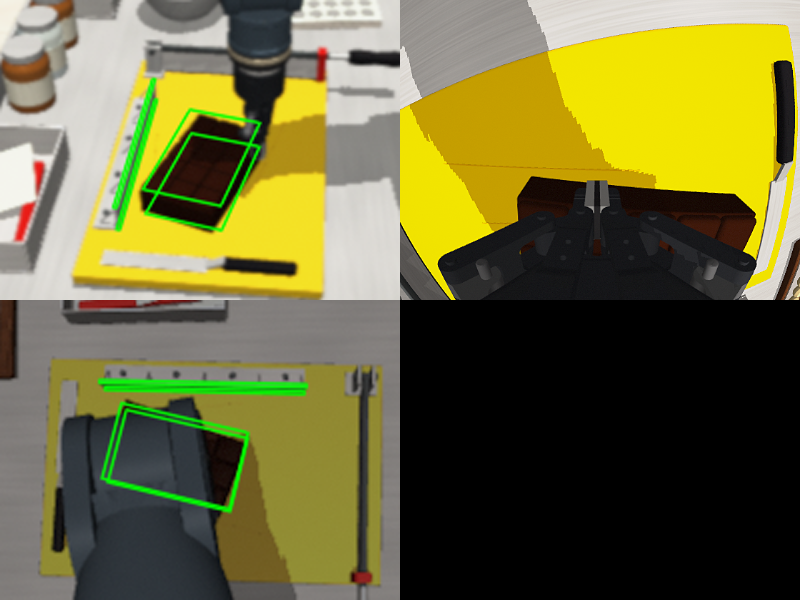

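```bash
cat >> h.py <<'E'
def wback(s,uv,z):
    ci=manip.camera_info("wrist"); K=ci["intrinsics"]; M=ci["mount"]
    uv=np.atleast_2d(uv).astype(float); d=(uv-[K[0,2],K[1,2]])/K[0,0]; r=np.linalg.norm(d,axis=1)
    ray=np.c_[d*(np.sin(r)/np.maximum(r,1e-9))[:,None],np.cos(r)]
    R=s["eef_rot"]; rw=ray@M[:3,:3].T@R.T; C=R@M[:3,3]+s["eef_pos"]
    return C+rw*((z-C[2])/rw[:,2])[:,None]
E
python3 -c "
from h import *
s,y,o=look('a',0,('wrist',)); im=o[0][2]; cv2.imwrite('pics/w5.png',im); np.save('w5.npy',[s['eef_pos'],*s['eef_rot']])
cv2.imwrite('pics/w5z.png',cv2.resize(im[220:420,140:540],(800,400)))"
```

```text
clock 10.55 pos [0.4683 0.0709 0.0657] yaw 165.2 q [ 0.15  0.25 -0.4   0.92 -0.    0.41] F [-5.5 -0.6  0.7] w 0.0
shift mm [ 434.6 -188.3   -0. ]
```

View pics/w5z.png

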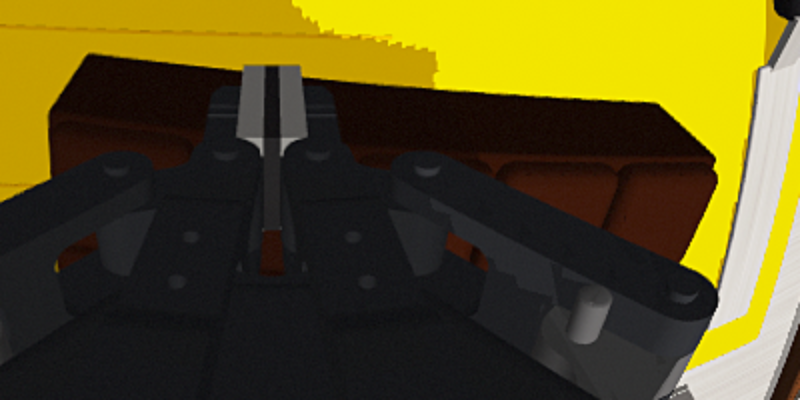

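```bash
cat >> h.py <<'E'
def wface(s,bot,top):
    for uv,z in((bot,.03),(top,.08)):
        if uv is None: continue
        P=wback(s,uv,z)[:,:2]; d=P[1]-P[0]; a=np.arctan2(d[1],d[0])-np.pi/2
        m=P.mean(0)+.06*np.array([np.cos(a),np.sin(a)])
        pc=(m-CUT[:2])@rot(CUT[2]); Pc=(P-CUT[:2])@rot(CUT[2])
        print("z",z,"len",np.linalg.norm(d).round(4),"corners cutter",(Pc*1000).round(1).tolist(),"yaw cut",np.degrees(a-CUT[2]).round(2),"centre cut",(pc*1000).round(1))
E
python3 -c "
from h import *
A=np.load('w5.npy'); s=dict(eef_pos=A[0],eef_rot=A[1:])
wface(s,[(185,247),(468.5,271.5)],[(165,280),(498,301)])
print((s['eef_pos'][:2]-CUT[:2])@rot(CUT[2]))"
```

```text
z 0.03 len 0.2001 corners cutter [[-101.1, -30.5], [-36.8, 159.0]] yaw cut -18.75 centre cut [-12.1  45. ]
z 0.08 len 0.1882 corners cutter [[-103.5, -26.8], [-43.5, 151.6]] yaw cut -18.59 centre cut [-16.7  43.3]
[-0.09463711  0.02724335]
```

Call:
{"fn": "send_rows", "kwargs": {
  "increments": [
    [-1,[14,0,0],0],
    [-1,[0,-18,0],0],
    [-1,[0,-17,0],0],
    [-1,[-6,0,0],0],
    [-1,[-5,0,0],0],
    [-1,[-5,-1,0],-0.02],
    [-1,[-5,-1,0],-0.03],
    [-1,[-5,-1,0],-0.03],
    [-1,[-5,-1,0],-0.03],
    [-1,[-5,-1,0],-0.03]
  ]
}}

```text
clock: 11.85
eef_pos: [0.4786, 0.028, 0.0643]
eef_rot: [[-0.993, 0.117, -0.003], [0.117, 0.993, -0.001], [0.003, -0.001, -1.0]]
ft_force: [-9.7, -1.9, 4.6]
width: 0.0002
```

```bash
cat >> h.py <<'E'
def wlook(tag):
    s,y,o=look('a',0,('wrist',)); im=o[0][2]; cv2.imwrite(f'pics/{tag}.png',im); np.save(f'{tag}.npy',[s['eef_pos'],*s['eef_rot']])
    print("tool cut",(s['eef_pos'][:2]-CUT[:2])@rot(CUT[2]),"yawcut",np.degrees(y-CUT[2])-180)
    cv2.imwrite(f'pics/{tag}z.png',cv2.resize(im[200:420,80:480],(800,440)))
def wld(tag): A=np.load(tag+'.npy'); return dict(eef_pos=A[0],eef_rot=A[1:])
E
python3 -c "
from h import *
wlook('w6')"
```

```text
clock 11.85 pos [0.4786 0.028  0.0643] yaw 173.3 q [ 0.06  0.27 -0.39  0.92 -0.    0.18] F [-9.7 -1.9  4.6] w 0.0
shift mm [472.1 -83.6   1.4]
tool cut [-0.08254291 -0.01512514] yawcut -4.296424489728821
```

View pics/w6z.png

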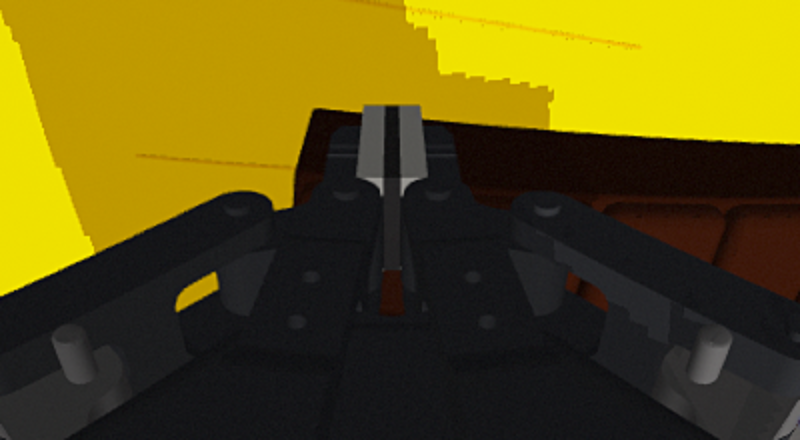

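```bash
python3 -c "
from h import *
wface(wld('w6'),[(237.5,254.5),(479,272)],None)
P=wback(wld('w6'),[(237.5,254.5),(479,272)],.03)[:,:2];d=P[1]-P[0];d/=np.linalg.norm(d);n=np.array([d[1],-d[0]]);c=P[0]+.1*d+.06*n
print((c-CUT[:2])@rot(CUT[2]))
im=cv2.imread('pics/w6.png');cv2.imwrite('pics/w6y.png',cv2.resize(im[230:330,400:560],(640,400)))"
```

```text
z 0.03 len 0.1751 corners cutter [[-74.5, -39.6], [-43.0, 132.6]] yaw cut -10.36 centre cut [ 0.3 35.7]
[0.00252161 0.04798282]
```

View pics/w6y.png

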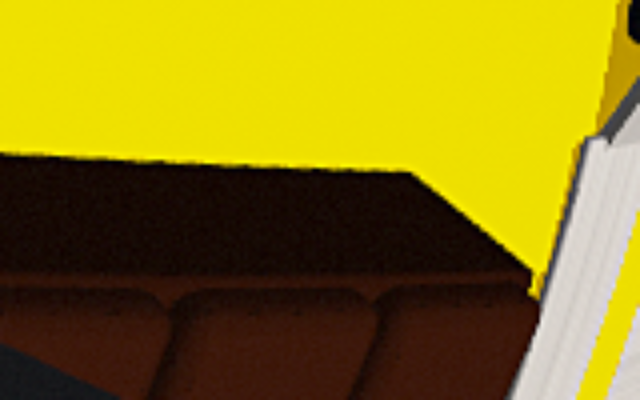

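Call:
{"fn": "send_rows", "kwargs": {
  "increments": [
    [-1,[-5,-2,0],-0.03],
    [-1,[-5,-2,0],-0.03],
    [-1,[-5,-2,0],-0.03],
    [-1,[-3,-1,0],-0.02],
    [-1,[0,0,0],0]
  ]
}}

```text
clock: 12.52
eef_pos: [0.4965, 0.0197, 0.0643]
eef_rot: [[-1.0, 0.007, -0.002], [0.007, 1.0, -0.0], [0.002, -0.001, -1.0]]
ft_force: [-5.4, -2.4, 0.9]
width: 0.0002
```

```bash
python3 -c "
from h import *
wlook('w7')
wface(wld('w6'),[(237.5,254.5),(502.5,273)],None)
im=cv2.imread('pics/w7.png');cv2.imwrite('pics/w7y.png',np.vstack([cv2.resize(im[230:300,200:400],(800,280)),cv2.resize(im[230:300,360:560],(800,280))]))
z=np.array([[88,82],[118,82],[108,265],[78,262],[97,295],[93,420],[68,420]]);W=back(manip.camera_info('top'),(z+.5)/4-.5+[180,130],.035)[:,:2];print(((W-CUT[:2])@rot(CUT[2])*1000).round())"
```

```text
clock 12.53 pos [0.4965 0.0197 0.0643] yaw 179.6 q [ 0.04  0.3  -0.34  0.93 -0.    0.05] F [-5.4 -2.4  0.9] w 0.0
shift mm [496.4 -23.4   1. ]
tool cut [-0.06428344 -0.02268517] yawcut 1.9683340741933932
z 0.03 len 0.2003 corners cutter [[-74.5, -39.5], [-38.2, 157.5]] yaw cut -10.44 centre cut [ 2.7 48.1]
[[ 111.  228.]
 [ 112.  204.]
 [ -36.  205.]
 [ -34.  229.]
 [ -60.  213.]
 [-159.  211.]
 [-159.  231.]]
```

View pics/w7y.png

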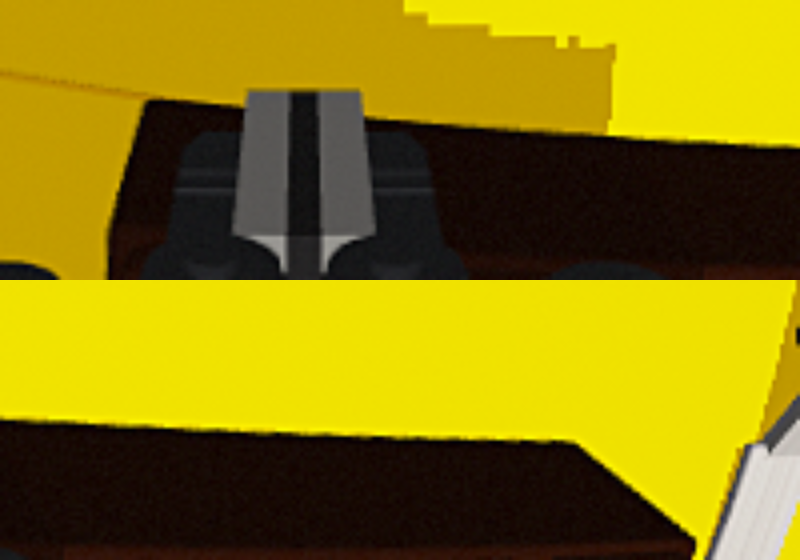

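```bash
python3 -c "
from h import *
wface(wld('w7'),[(236.75,254.75),(503.75,270.25)],None)"
```

```text
z 0.03 len 0.2013 corners cutter [[-53.4, -46.5], [-41.3, 154.4]] yaw cut -3.44 centre cut [12.5 50.3]
```

Call:
{"fn": "send_rows", "kwargs": {
  "increments": [
    [-1,[15,0,0],0],
    [-1,[0,0,-40],0],
    [-1,[0,0,-40],0],
    [-1,[-24,49,0],0],
    [-1,[-24,50,0],0],
    [-1,[-24,49,0],0],
    [-1,[-24,50,0],0],
    [-1,[0,0,0],0.18],
    [-1,[0,0,0],0.18],
    [-1,[0,0,0],0.18]
  ]
}}

```text
clock: 13.82
eef_pos: [0.5798, 0.2178, 0.1444]
eef_rot: [[-0.851, 0.525, -0.0], [0.525, 0.851, -0.0], [0.0, -0.0, -1.0]]
ft_force: [-0.1, -0.5, 0.2]
width: 0.0001
```

Call:
{"fn": "send_rows", "kwargs": {
  "increments": [
    [-1,[0,0,0],0.18],
    [-1,[0,0,0],0.18],
    [-1,[0,0,0],0.18],
    [-1,[0,0,0],0.18],
    [-1,[0,0,0],0.18],
    [-1,[0,0,0],0.17],
    [-1,[0,0,0],0]
  ]
}}

```text
clock: 14.7
eef_pos: [0.5797, 0.2175, 0.1446]
eef_rot: [[0.046, 0.999, -0.0], [0.999, -0.046, 0.0], [0.0, -0.0, -1.0]]
ft_force: [-0.1, -0.8, -0.1]
width: -0.0002
```

```bash
python3 -c "
from h import *
s,y,o=look('a',0,('side','wrist','top'));save('a8',o);
toolto((.5791,.2171)); print('tool cut',(s['eef_pos'][:2]-CUT[:2])@rot(CUT[2]),np.degrees(y-CUT[2]))"
```

```text
clock 14.7 pos [0.5797 0.2175 0.1446] yaw 87.4 q [0.36 0.48 0.15 1.23 0.   1.98] F [-0.1 -0.8 -0.1] w -0.0
shift mm [-2.438e+02 -5.692e+02  1.000e-01]
clock 14.85 pos [0.5796 0.2174 0.1446] yaw 87.5 q [0.36 0.48 0.15 1.23 0.   1.97] F [ 0.4 -0.3  0.3] w 0.0
shift mm [-0.3 -0.5  0. ]
tool cut [0.01059072 0.17843855] 89.77256696498337
```

View pics/a8.png

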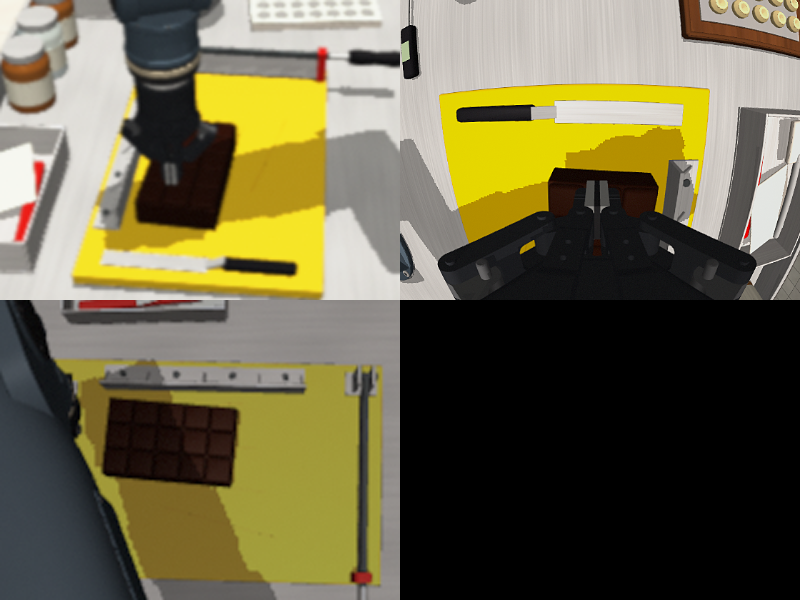

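```bash
python3 -c "
from h import *
s,y,o=look('a',0,('top',));
p=fit(o,[.57,.09,-.1]);save('a8f',o,p)"
```

```text
clock 14.85 pos [0.5796 0.2174 0.1446] yaw 87.5 q [0.36 0.48 0.15 1.23 0.   1.97] F [ 0.4 -0.3  0.3] w 0.0
shift mm [-2.422e+02 -5.697e+02  1.000e-01]
top 2415.0
block world [ 0.5751  0.0864 -0.1221] cutter [11.5 47.2] -4.6 err 269
```

View pics/a8f.png

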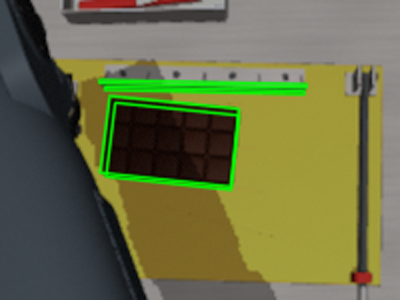

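Call:
{"fn": "send_rows", "kwargs": {
  "increments": [
    [-1,[0,-4,40],0],
    [-1,[0,0,40],0],
    [-1,[-7,0,0],0],
    [-1,[-7,0,0],0],
    [-1,[-4,0,0],0],
    [-1,[-4,0,0],0],
    [-1,[-4,0,0],0],
    [-1,[-4,0,0],0],
    [-1,[-4,0,0],0],
    [-1,[-4,0,0],0]
  ]
}}

```text
clock: 16.15
eef_pos: [0.5748, 0.1808, 0.0667]
eef_rot: [[0.046, 0.999, 0.003], [0.999, -0.046, 0.003], [0.003, 0.003, -1.0]]
ft_force: [-0.9, 10.2, 3.5]
width: -0.0
```

```bash
python3 -c "
from h import *
s,y,o=look('a',0,('top','side'));
p=fit(o,[.57,.07,-.1],('top',));save('a9',o,p)"
```

```text
clock 16.15 pos [0.5748 0.1808 0.0667] yaw 87.4 q [ 0.3   0.49 -0.04  1.03  0.    1.92] F [-0.9 10.2  3.5] w -0.0
shift mm [-207.  -565.9   -2.2]
top 2341.0
block world [ 0.5746  0.0675 -0.0952] cutter [11.8 28.3] -3.06 err 339
```

View pics/a9.png

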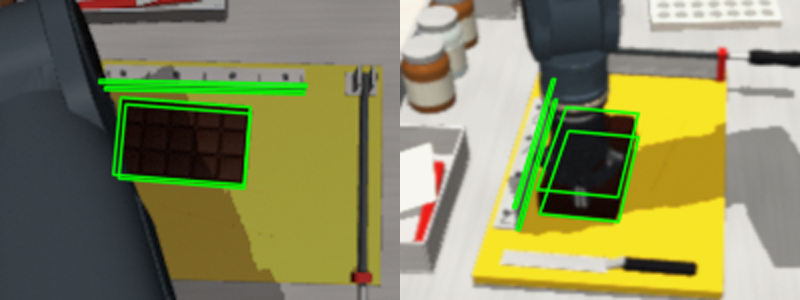

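Call:
{"fn": "send_rows", "kwargs": {
  "increments": [
    [-1,[-4,0,0],0],
    [-1,[-4,0,0],0],
    [-1,[0,0,0],0],
    [-1,[15,0,0],0],
    [-1,[0,0,-40],0],
    [-1,[0,0,-40],0],
    [0,[-44,-29,0],0],
    [1,[-44,-29,0],0],
    [1,[-44,-29,0],0],
    [1,[0,0,0],-0.18]
  ]
}}

```text
clock: 17.5
eef_pos: [0.4795, 0.057, 0.1457]
eef_rot: [[-0.133, 0.991, 0.001], [0.991, 0.133, -0.0], [-0.001, 0.0, -1.0]]
ft_force: [0.8, 0.7, 0.2]
width: 0.0724
```

Call:
{"fn": "send_rows", "kwargs": {
  "increments": [
    [1,[0,0,0],-0.18],
    [1,[0,0,0],-0.18],
    [1,[0,0,0],-0.18],
    [1,[0,0,0],-0.18],
    [1,[0,0,0],-0.18],
    [1,[0,0,0],-0.18],
    [1,[0,0,0],-0.18],
    [1,[0,0,0],-0.134],
    [1,[0,0,0],0]
  ]
}}

```text
clock: 18.62
eef_pos: [0.4813, 0.0591, 0.1453]
eef_rot: [[-0.999, 0.044, 0.001], [0.044, 0.999, -0.0], [-0.001, 0.0, -1.0]]
ft_force: [-0.2, -0.1, -0.0]
width: 0.0856
```

```bash
python3 -c "
from h import *
s,y,o=look('a',0,('top','side'));
p=fit(o,[.57,.06,-.1],('top',));p=fit(o,p,('side',));save('a10',o,p);wlook('w10');toolto((.4825,.061))"
```

```text
clock 18.62 pos [0.4813 0.0591 0.1453] yaw 177.5 q [ 0.12  0.21 -0.24  1.12 -0.    0.17] F [-0.2 -0.1 -0. ] w 0.086
shift mm [ 4.782e+02 -8.030e+01 -4.000e-01]
top 545.0
block world [ 0.5766  0.0536 -0.1088] cutter [14.4 14.5] -3.84 err 2132
side 1840.0
block world [ 0.5765  0.055  -0.0248] cutter [14.1 15.9] 0.97 err 344
clock 18.73 pos [0.4811 0.0589 0.1451] yaw 177.3 q [ 0.12  0.21 -0.24  1.12 -0.    0.17] F [-0.2  0.1  0.2] w 0.085
shift mm [ 4.778e+02 -8.140e+01 -2.000e-01]
tool cut [-0.08130474  0.01586218] yawcut -0.28780797152279547
clock 18.77 pos [0.4811 0.0589 0.145 ] yaw 177.3 q [ 0.12  0.21 -0.24  1.12 -0.    0.17] F [-0.3  0.3  0.2] w 0.085
shift mm [-1.3  2.2  0. ]
```

View pics/a10.png

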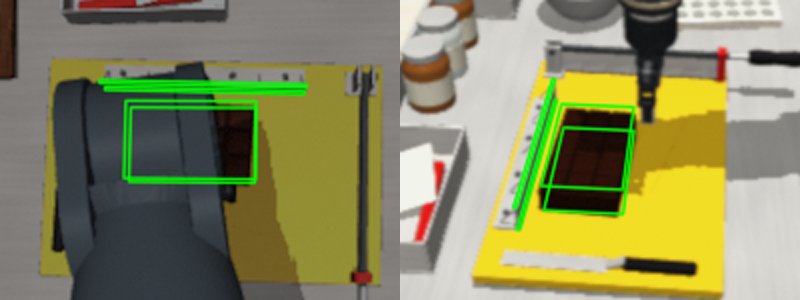

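View pics/w10.png

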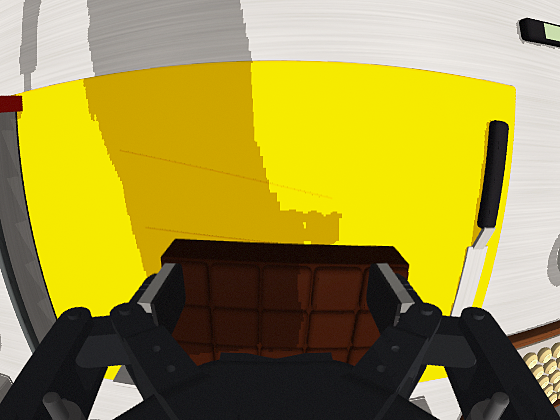

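```bash
python3 -c "
from h import *
wface(wld('w10'),[(176,239.5),(397,246.5)],[(161,264.5),(408.5,275)])
im=cv2.imread('pics/w10.png');cv2.imwrite('pics/w10y.png',np.hstack([cv2.resize(im[225:285,145:215],(400,343)),cv2.resize(im[225:285,355:425],(400,343))]))"
```

```text
z 0.03 len 0.2028 corners cutter [[-49.1, -74.4], [-40.9, 128.2]] yaw cut -2.31 centre cut [14.9 24.5]
z 0.08 len 0.1932 corners cutter [[-48.0, -72.1], [-37.3, 120.8]] yaw cut -3.18 centre cut [17.2 21. ]
```

View pics/w10y.png

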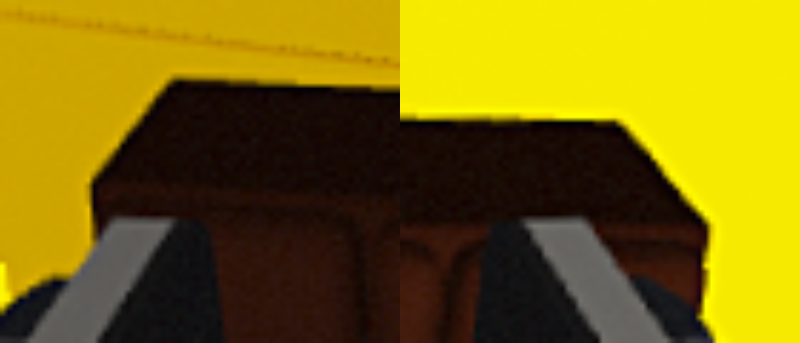

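Call:
{"fn": "send_rows", "kwargs": {
  "increments": [
    [1,[0,0,28],0],
    [1,[0,0,28],0],
    [1,[0,0,27],0],
    [1,[-6,0,0],0],
    [1,[-6,0,0],0],
    [1,[-6,0,0],0],
    [1,[-4,0,0],0],
    [1,[-4,0,0],0],
    [1,[-4,0,0],0],
    [1,[-3,0,0],0]
  ]
}}

```text
clock: 20.02
eef_pos: [0.5141, 0.0572, 0.0618]
eef_rot: [[-0.999, 0.044, -0.0], [0.044, 0.999, -0.0], [0.0, -0.0, -1.0]]
ft_force: [0.1, 0.0, 0.7]
width: 0.0855
```

```bash
python3 -c "
from h import *
wlook('w11')
im=cv2.imread('pics/w11.png');cv2.imwrite('pics/w11y.png',np.vstack([cv2.resize(im[220:320,120:320],(800,300)),cv2.resize(im[220:320,300:500],(800,300))]))"
```

```text
clock 20.02 pos [0.5141 0.0572 0.0618] yaw 177.5 q [ 0.11  0.34 -0.29  0.94 -0.    0.15] F [0.1 0.  0.7] w 0.086
shift mm [511.1 -79.6   0. ]
tool cut [-0.0482843   0.01547137] yawcut -0.11654963873530733
```

View pics/w11.png

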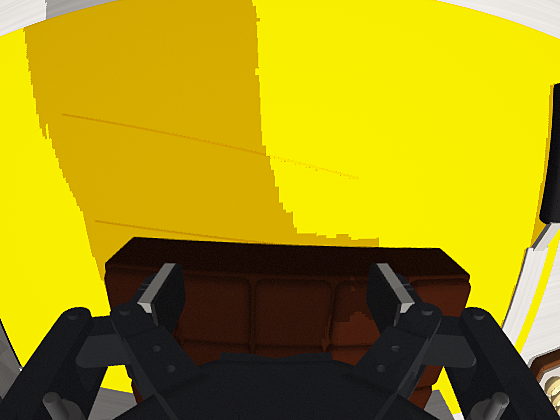

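View pics/w11y.png

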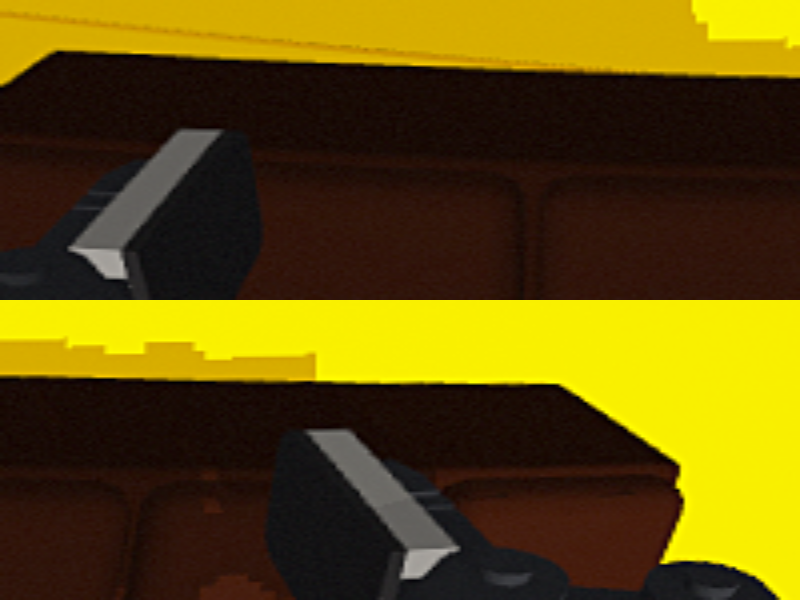

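```bash
python3 -c "
from h import *
wface(wld('w11'),[(133.75,237.3),(440,248.3)],[(106,266),(469.5,276)])
s=wld('w11')
# expected pixel of points in tool frame: pads
ci=manip.camera_info('wrist');M=np.linalg.inv(ci['mount']);K=ci['intrinsics']
def wp(P):
    c=M[:3,:3]@np.array(P)+M[:3,3]; r=np.arctan2(np.hypot(c[0],c[1]),c[2]); d=c[:2]/np.hypot(c[0],c[1])*r*K[0,0]; return (d+[K[0,2],K[1,2]]).round(1)
for z in (.006,.012,.025): print(z,[wp((x,y,z)) for x in(.011,-.011) for y in(-.0425,-.057)])
"
```

```text
z 0.03 len 0.2007 corners cutter [[-49.8, -75.5], [-41.3, 125.0]] yaw cut -2.41 centre cut [14.4 22.2]
z 0.08 len 0.1865 corners cutter [[-53.5, -69.1], [-46.4, 117.2]] yaw cut -2.17 centre cut [10.  21.8]
0.006 [array([194.9, 239.4]), array([169. , 238.9]), array([198.4, 276.4]), array([173.6, 275.4])]
0.012 [array([197.4, 235.4]), array([172.3, 235. ]), array([200.7, 271.5]), array([176.5, 270.7])]
0.025 [array([202.4, 227.5]), array([178.7, 227.2]), array([205.2, 261.8]), array([182.3, 261.2])]
```

```bash
python3 -c "
from h import *
s,y,o=look('a',0,('side',)); im=o[0][2]; ci=o[0][1]
I=im.copy()
u,v=proj(ci,[s['eef_pos']])[0].astype(int)
cv2.imwrite('pics/s11.png',cv2.resize(im[v-60:v+60,u-100:u+60],(800,600),interpolation=cv2.INTER_CUBIC))
R=s['eef_rot']
for P in [(0,0,0),(-.011,.0425,.012),(-.011,.057,.012),(-.011,.057,.025),(.011,.057,.012)]:
  q=proj(ci,[s['eef_pos']+R@np.array(P)])[0]; print(P,((q-[u-100,v-60]+.5)*5).round())
"
```

```text
clock 20.07 pos [0.5144 0.0572 0.0618] yaw 177.5 q [ 0.11  0.34 -0.29  0.94 -0.    0.15] F [ 0.1  0.5 -0.2] w 0.085
shift mm [ 5.114e+02 -7.970e+01 -1.000e-01]
(0, 0, 0) [505. 303.]
(-0.011, 0.0425, 0.012) [480. 361.]
(-0.011, 0.057, 0.012) [477. 377.]
(-0.011, 0.057, 0.025) [478. 393.]
(0.011, 0.057, 0.012) [513. 379.]
```

View pics/s11.png

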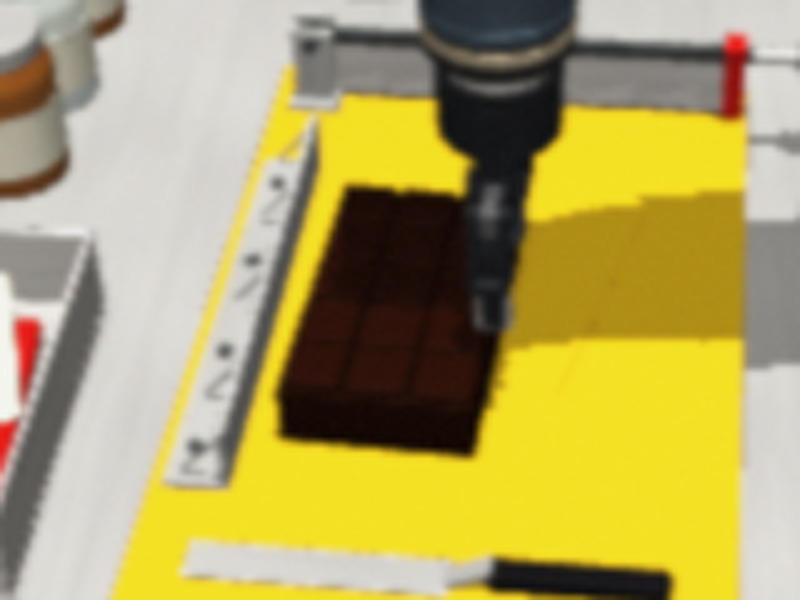

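```bash
python3 -c "
from h import *
ci=manip.camera_info('side')
p=np.array([.634,.0084,.0643]); a=np.radians(111.1); R=np.array([[np.cos(a),np.sin(a),0],[np.sin(a),-np.cos(a),0],[0,0,-1]])
for z in(-.026,-.014,0,.012,.025): print(z,[((proj(ci,[p+R@np.array((x,y,z))])[0]-[160,140])*2).round() for x,y in((0,0),(.011,.007),(.011,-.007))])
im=cv2.imread('pics/s1.png')[60:160,80:200]; cv2.imwrite('pics/s1z.png',cv2.resize(im,(720,600),interpolation=cv2.INTER_CUBIC))
"
```

```text
-0.026 [array([140., 113.]), array([137., 118.]), array([146., 116.])]
-0.014 [array([140., 118.]), array([138., 123.]), array([146., 122.])]
0 [array([141., 125.]), array([138., 130.]), array([147., 128.])]
0.012 [array([141., 131.]), array([139., 136.]), array([147., 134.])]
0.025 [array([142., 137.]), array([139., 142.]), array([148., 140.])]
```

View pics/s1z.png

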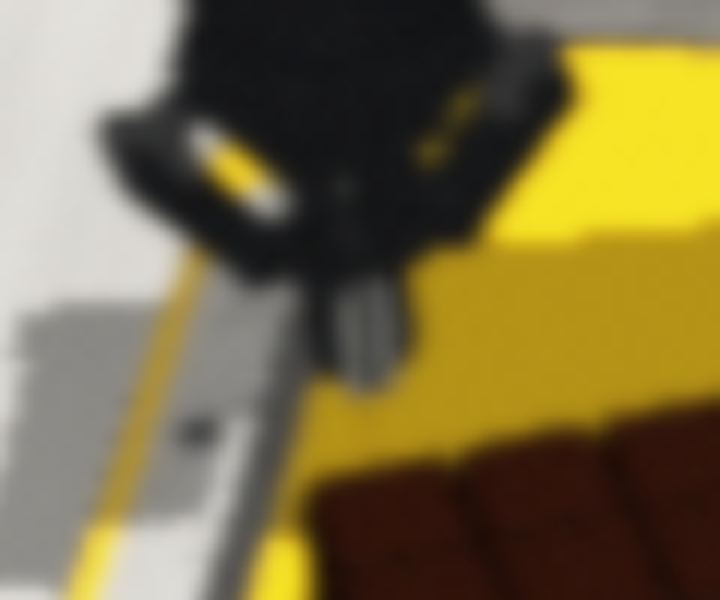

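Call:
{"fn": "send_rows", "kwargs": {
  "increments": [
    [1,[12,0,-3],0],
    [1,[13,0,0],0],
    [1,[0,0,12],0],
    [1,[0,0,12],0],
    [1,[0,0,0],0]
  ]
}}

```text
clock: 20.75
eef_pos: [0.4882, 0.0582, 0.0395]
eef_rot: [[-0.999, 0.044, -0.002], [0.044, 0.999, -0.0], [0.002, -0.0, -1.0]]
ft_force: [0.1, -0.3, -0.0]
width: 0.0853
```

```bash
python3 -c "
from h import *
s,y,o=look('a',0,('side',)); im=o[0][2]; ci=o[0][1]
u,v=proj(ci,[s['eef_pos']])[0].astype(int)
cv2.imwrite('pics/s12.png',cv2.resize(im[v-60:v+60,u-100:u+60],(800,600),interpolation=cv2.INTER_CUBIC))
wlook('w12')
R=s['eef_rot']
for P in [(.011,.0425,-.025),(.011,.057,-.025),(.011,.0425,-.01)]:
  q=proj(ci,[s['eef_pos']+R@np.array(P)])[0]; print(P,((q-[u-100,v-60]+.5)*5).round())
"
```

```text
clock 20.75 pos [0.4882 0.0582 0.0395] yaw 177.5 q [ 0.12  0.31 -0.39  0.87 -0.    0.16] F [ 0.1 -0.3 -0. ] w 0.085
shift mm [485.1 -79.5   1. ]
clock 20.8 pos [0.4886 0.0582 0.0401] yaw 177.5 q [ 0.12  0.31 -0.39  0.87 -0.    0.16] F [ 0.6  0.7 -0. ] w 0.085
shift mm [485.6 -79.6   0.6]
tool cut [-0.07382746  0.01544098] yawcut -0.11595967955963715
(0.011, 0.0425, -0.025) [518. 323.]
(0.011, 0.057, -0.025) [516. 339.]
(0.011, 0.0425, -0.01) [518. 341.]
```

View pics/s12.png

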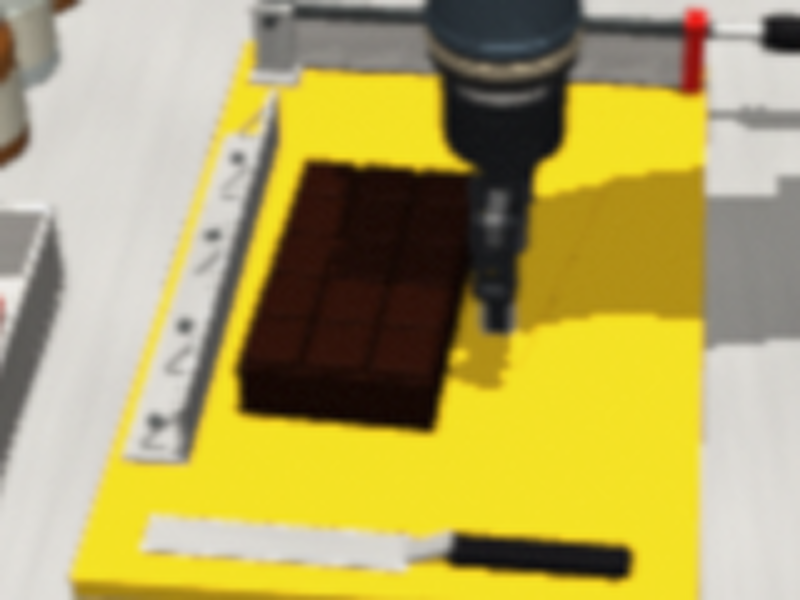

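View pics/w12.png

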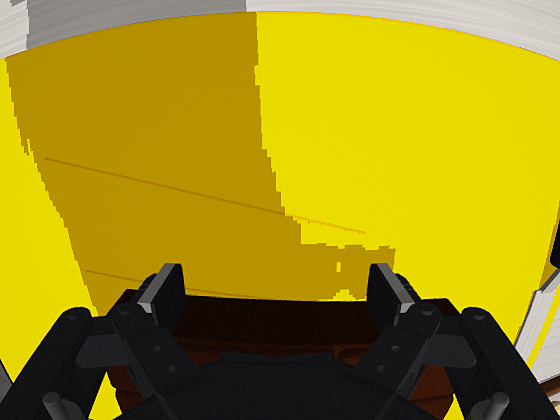

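Call:
{"fn": "send_rows", "kwargs": {
  "increments": [
    [1,[0,0,10],0],
    [1,[0,0,10],0],
    [1,[-5,0,0],0],
    [1,[-5,0,0],0],
    [1,[-4,0,0],0],
    [1,[-4,0,0],0],
    [1,[-4,0,0],0],
    [1,[-3,0,0],0],
    [1,[-3,0,0],0],
    [1,[0,0,0],0]
  ]
}}

```text
clock: 22.1
eef_pos: [0.516, 0.0569, 0.0209]
eef_rot: [[-0.999, 0.044, -0.002], [0.044, 0.999, -0.0], [0.002, -0.001, -1.0]]
ft_force: [-10.4, -1.4, 9.5]
width: 0.0855
```

```bash
python3 -c "
from h import *
s,y,o=look('a',0,('side',)); p=fit(o,[.58,.058,-.06]);save('a13',o,p)
wlook('w13')
"
```

```text
clock 22.1 pos [0.516  0.0569 0.0209] yaw 177.5 q [ 0.11  0.38 -0.34  0.85 -0.    0.15] F [-10.4  -1.4   9.5] w 0.085
shift mm [513.  -79.4   1. ]
side 1676.0
block world [0.5981 0.0562 0.0972] cutter [35.7 18. ] 7.97 err 449
clock 22.15 pos [0.516  0.0569 0.021 ] yaw 177.5 q [ 0.11  0.38 -0.34  0.85 -0.    0.15] F [-10.8  -1.9   9.1] w 0.086
shift mm [513.  -79.4   0.9]
tool cut [-0.04637495  0.01525789] yawcut -0.11075356340725762
```

View pics/a13.png

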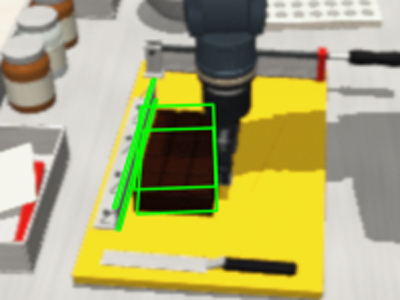

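View pics/w13.png

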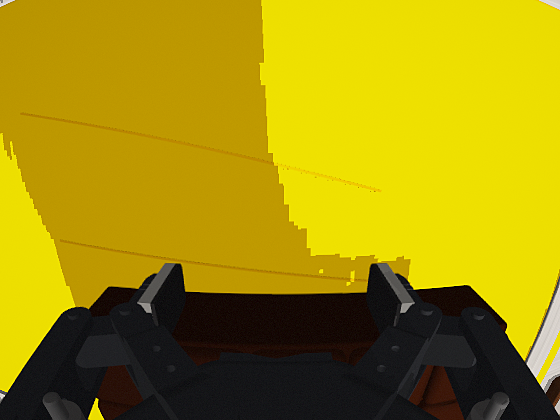

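```bash
python3 -c "
from h import *
wface(wld('w13'),[(107,286.5),(471,287)],[(91,310),(505,322)])
wface(wld('w12'),[(127,289),(450,298)],None)
im=cv2.imread('pics/w13.png');cv2.imwrite('pics/w13y.png',np.vstack([cv2.resize(im[260:360,80:280],(800,300)),cv2.resize(im[260:360,320:520],(800,300))]))
s,y,o=look('a',0,('side',)); im=o[0][2]; ci=o[0][1]
u,v=proj(ci,[s['eef_pos']])[0].astype(int)
cv2.imwrite('pics/s13.png',cv2.resize(im[v-60:v+60,u-100:u+60],(800,600),interpolation=cv2.INTER_CUBIC))
"
```

```text
z 0.03 len 0.2048 corners cutter [[-34.1, -77.6], [-32.0, 127.2]] yaw cut -0.59 centre cut [26.9 24.2]
z 0.08 len 0.168 corners cutter [[-52.9, -54.9], [-42.9, 112.8]] yaw cut -3.41 centre cut [12.  25.4]
z 0.03 len 0.2033 corners cutter [[-49.5, -75.6], [-40.9, 127.5]] yaw cut -2.42 centre cut [14.7 23.4]
clock 22.2 pos [0.516  0.0569 0.0209] yaw 177.5 q [ 0.11  0.38 -0.34  0.85 -0.    0.15] F [-9.6 -1.1  8.1] w 0.086
shift mm [513.  -79.4   0.9]
```

View pics/w13y.png

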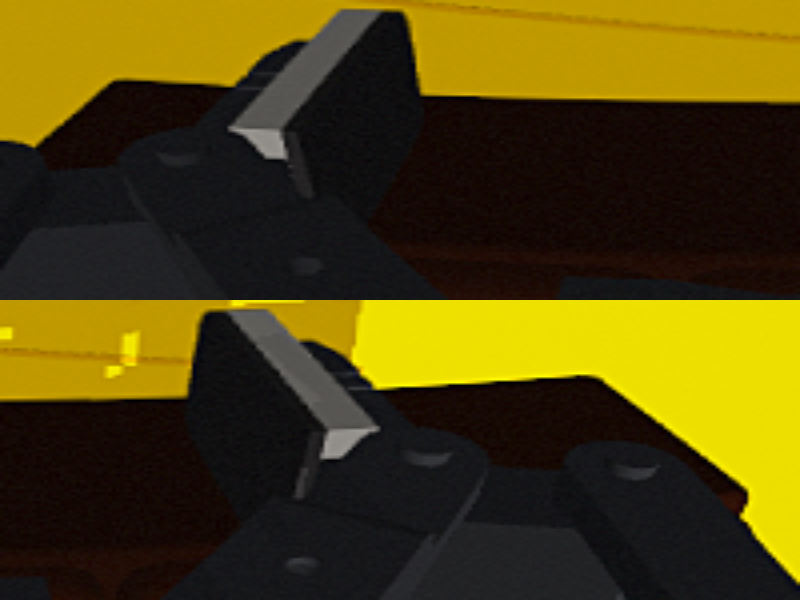

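View pics/s13.png

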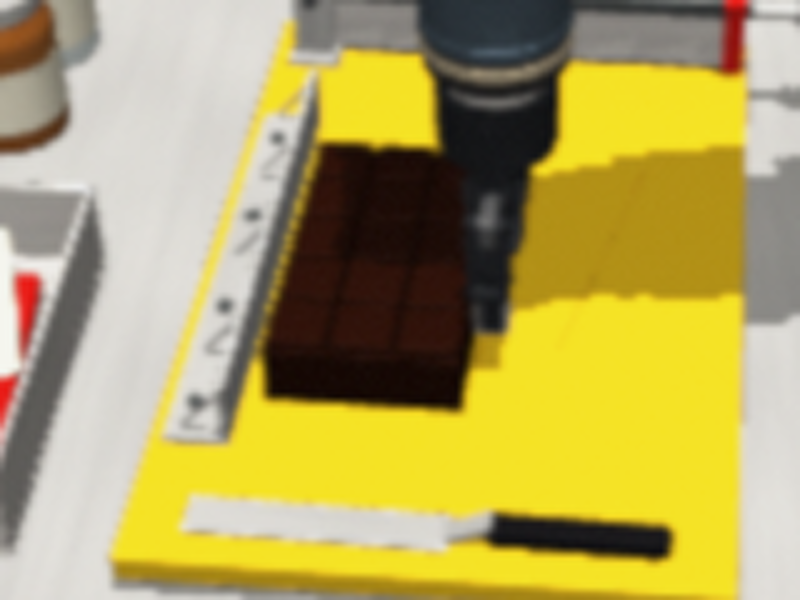

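Call:
{"fn": "send_rows", "kwargs": {
  "increments": [
    [1,[1,0,0],0],
    [1,[0,0,-1],0]
  ]
}}

```text
clock: 22.5
eef_pos: [0.516, 0.0571, 0.0219]
eef_rot: [[-0.999, 0.044, 0.0], [0.044, 0.999, 0.0], [-0.0, 0.0, -1.0]]
ft_force: [-0.9, -0.1, -1.4]
width: 0.0852
```

Call:
{"fn": "send_rows", "kwargs": {
  "increments": [
    [1,[-3,0,0],0],
    [1,[-3,0,0],0],
    [1,[-2,0,0],0],
    [1,[-2,0,0],0]
  ]
}}

```text
clock: 23.0
eef_pos: [0.5244, 0.0568, 0.0217]
eef_rot: [[-0.999, 0.044, -0.003], [0.044, 0.999, 0.0], [0.003, 0.0, -1.0]]
ft_force: [-14.9, 0.9, 11.5]
width: 0.0853
```

```bash
python3 -c "
from h import *
wlook('w14')
im=cv2.imread('pics/w14.png');cv2.imwrite('pics/w14y.png',np.vstack([cv2.resize(im[260:360,80:280],(800,300)),cv2.resize(im[260:360,320:520],(800,300))]))
s,y,o=look('a',0,('side',)); im=o[0][2]; ci=o[0][1]
u,v=proj(ci,[s['eef_pos']])[0].astype(int)
cv2.imwrite('pics/s14.png',cv2.resize(im[v-60:v+60,u-100:u+60],(800,600),interpolation=cv2.INTER_CUBIC))
"
```

```text
clock 23.0 pos [0.5244 0.0568 0.0217] yaw 177.5 q [ 0.11  0.4  -0.32  0.86  0.    0.15] F [-14.9   0.9  11.5] w 0.085
shift mm [521.4 -79.6   1.5]
tool cut [-0.03801287  0.01550026] yawcut -0.10291605925533531
clock 23.05 pos [0.5247 0.0567 0.0217] yaw 177.5 q [ 0.11  0.4  -0.32  0.86  0.    0.15] F [-12.2   1.    8.8] w 0.085
shift mm [521.7 -79.6   1.3]
```

View pics/w14y.png

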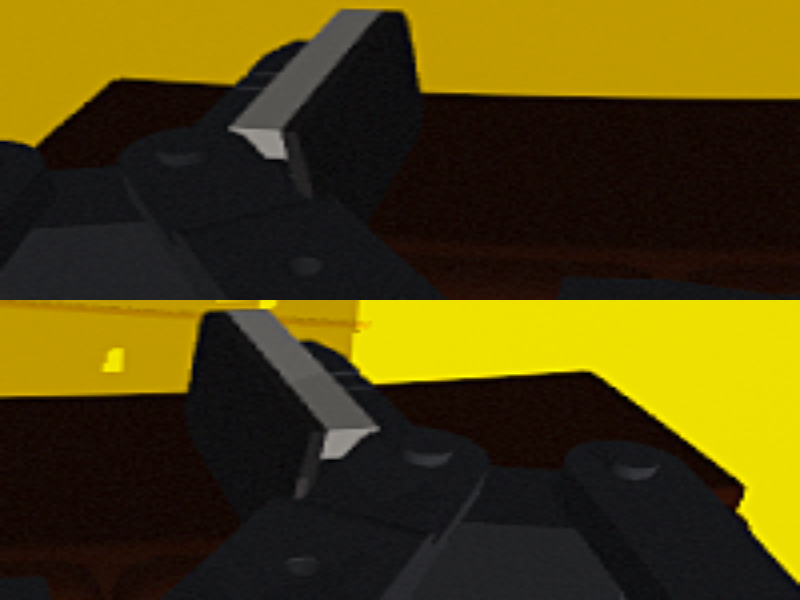

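View pics/s14.png

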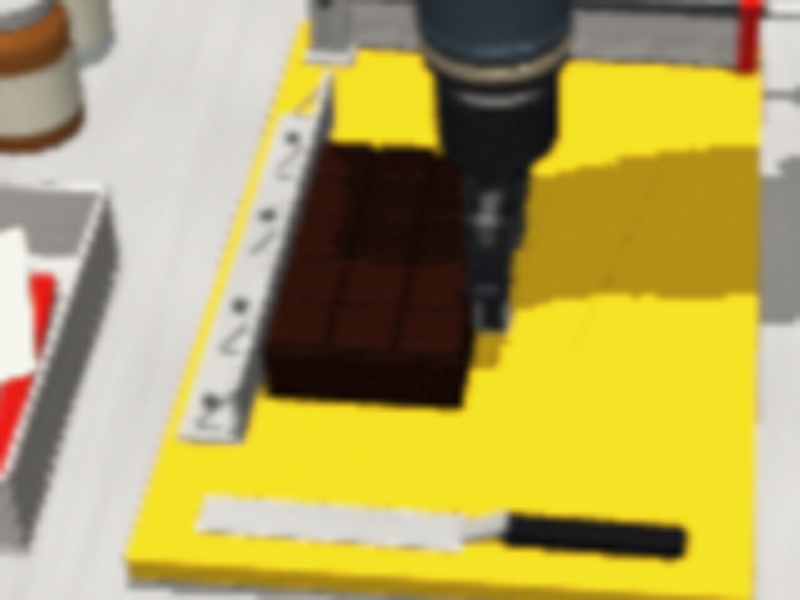

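```bash
python3 -c "
from h import *
wface(wld('w14'),[(108,286),(467.5,284)],None)
"
```

```text
z 0.03 len 0.2018 corners cutter [[-25.7, -77.0], [-25.5, 124.8]] yaw cut -0.08 centre cut [34.4 23.8]
```

Call:
{"fn": "send_rows", "kwargs": {
  "increments": [
    [1,[-1,0,-0.5],0],
    [1,[-1,0,0],0],
    [1,[-1,0,0],0]
  ]
}}

```text
clock: 23.48
eef_pos: [0.5276, 0.0566, 0.0218]
eef_rot: [[-0.999, 0.044, -0.003], [0.044, 0.999, 0.0], [0.003, -0.0, -1.0]]
ft_force: [-9.7, 0.8, 1.9]
width: 0.0856
```

Call:
{"fn": "send_rows", "kwargs": {
  "increments": [
    [1,[-0.8,0,0],0],
    [1,[-0.8,0,0],0]
  ]
}}

```text
clock: 23.72
eef_pos: [0.5291, 0.0565, 0.0218]
eef_rot: [[-0.999, 0.044, -0.003], [0.044, 0.999, 0.0], [0.003, -0.0, -1.0]]
ft_force: [-9.2, 0.3, 1.5]
width: 0.0854
```

Call:
{"fn": "send_rows", "kwargs": {
  "increments": [
    [1,[-0.7,0,0],0],
    [1,[-0.7,0,0],0]
  ]
}}

```text
clock: 23.98
eef_pos: [0.5301, 0.0565, 0.0218]
eef_rot: [[-0.999, 0.044, -0.003], [0.044, 0.999, 0.0], [0.003, -0.0, -1.0]]
ft_force: [-16.5, 0.3, 7.4]
width: 0.0856
```

Call:
{"fn": "send_rows", "kwargs": {
  "increments": [
    [1,[-0.6,0,0],0],
    [1,[-0.4,0,0],0]
  ]
}}

```text
clock: 24.22
eef_pos: [0.53, 0.0564, 0.0218]
eef_rot: [[-0.999, 0.043, -0.005], [0.043, 0.999, 0.0], [0.005, -0.0, -1.0]]
ft_force: [-23.5, -0.2, 14.5]
width: 0.0856
```

```bash
python3 -c "
from h import *
wlook('w15')
s,y,o=look('a',0,('side',)); im=o[0][2]; ci=o[0][1]
u,v=proj(ci,[s['eef_pos']])[0].astype(int)
cv2.imwrite('pics/s15.png',cv2.resize(im[v-30:v+40,u-60:u+20],(686,600),interpolation=cv2.INTER_CUBIC))
"
```

```text
clock 24.23 pos [0.53   0.0564 0.0218] yaw 177.5 q [ 0.11  0.41 -0.3   0.87  0.    0.15] F [-23.5  -0.2  14.5] w 0.086
shift mm [527.1 -79.4   2.7]
tool cut [-0.03233487  0.01539412] yawcut -0.09547219451471278
clock 24.27 pos [0.53   0.0564 0.0218] yaw 177.5 q [ 0.11  0.41 -0.3   0.87  0.    0.15] F [-20.1   1.5  12.8] w 0.086
shift mm [527.1 -79.4   2.8]
```

View pics/s15.png

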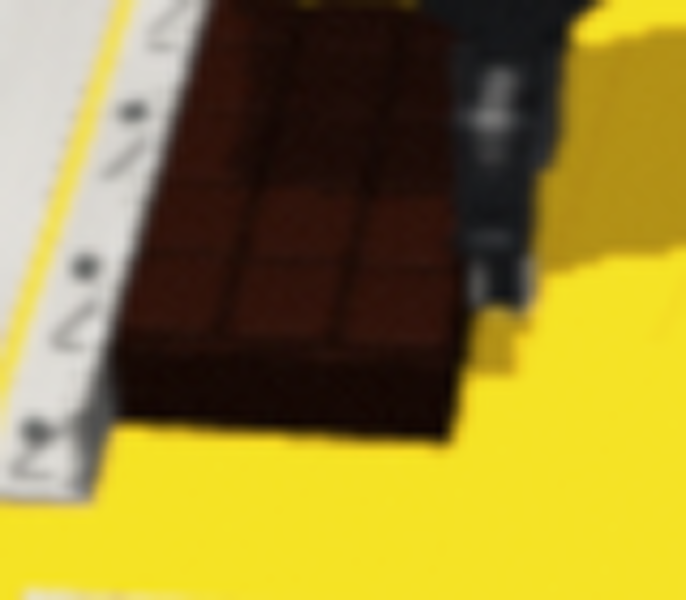

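Call:
{"fn": "send_rows", "kwargs": {
  "increments": [
    [1,[2,0,0],0],
    [1,[8,0,0],0],
    [1,[12,0,0],0],
    [1,[15,0,0],0],
    [1,[0,0,-40],0],
    [1,[0,0,-50],0],
    [1,[30,0,-30],0],
    [1,[40,0,0],0],
    [1,[10,0,0],0],
    [1,[0,0,0],0]
  ]
}}

```text
clock: 25.58
eef_pos: [0.4157, 0.0615, 0.1425]
eef_rot: [[-0.999, 0.044, 0.001], [0.044, 0.999, 0.0], [-0.001, 0.0, -1.0]]
ft_force: [0.4, -0.1, 0.2]
width: 0.0856
```

```bash
python3 -c "
from h import *
s,y,o=look('a',0,('top','side','wrist'))
p=fit(o,[.603,.06,-.04],('side',));save('a16',o)
for n,ci,im in o[:2]:
    u,v=proj(ci,[[.64,.06,.05]])[0].astype(int); cv2.imwrite(f'pics/z16{n}.png',cv2.resize(im[v-45:v+45,u-60:u+60],(800,600),interpolation=cv2.INTER_CUBIC))
cv2.imwrite('pics/w16.png',o[2][2]);np.save('w16.npy',[s['eef_pos'],*s['eef_rot']])
"
```

```text
clock 25.57 pos [0.4157 0.0615 0.1425] yaw 177.5 q [ 0.15  0.08 -0.4   1.09 -0.    0.19] F [ 0.4 -0.1  0.2] w 0.086
shift mm [ 4.127e+02 -7.960e+01 -3.000e-01]
side 1849.0
block world [0.6034 0.0545 0.0116] cutter [41.1 16.5] 3.06 err 327
```

View pics/a16.png

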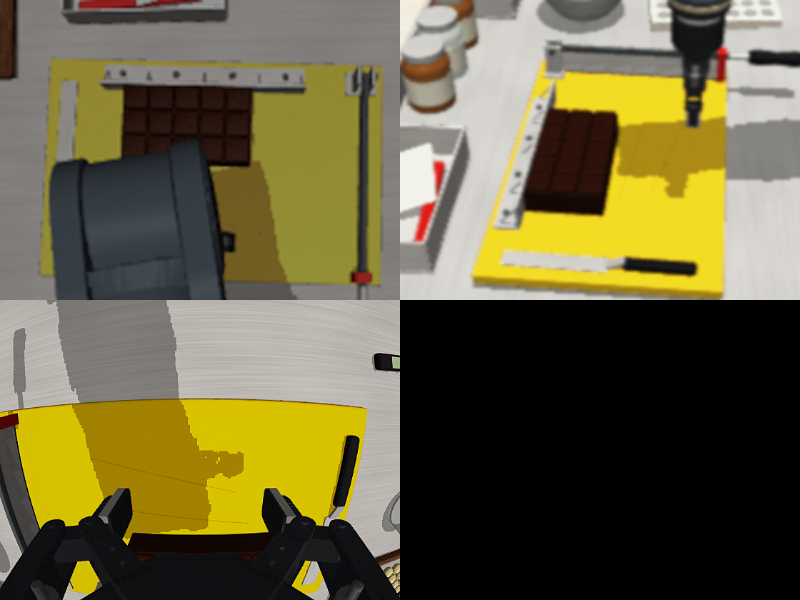

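View pics/w16.png

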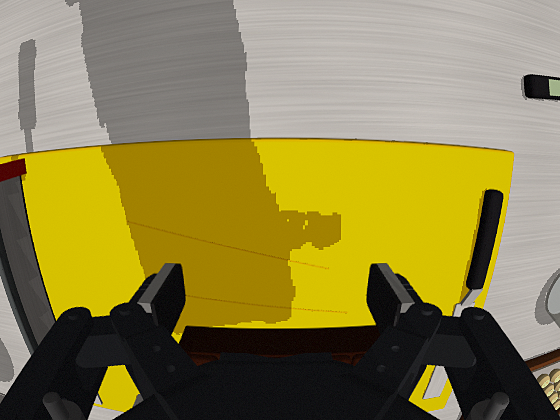

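View pics/z16side.png

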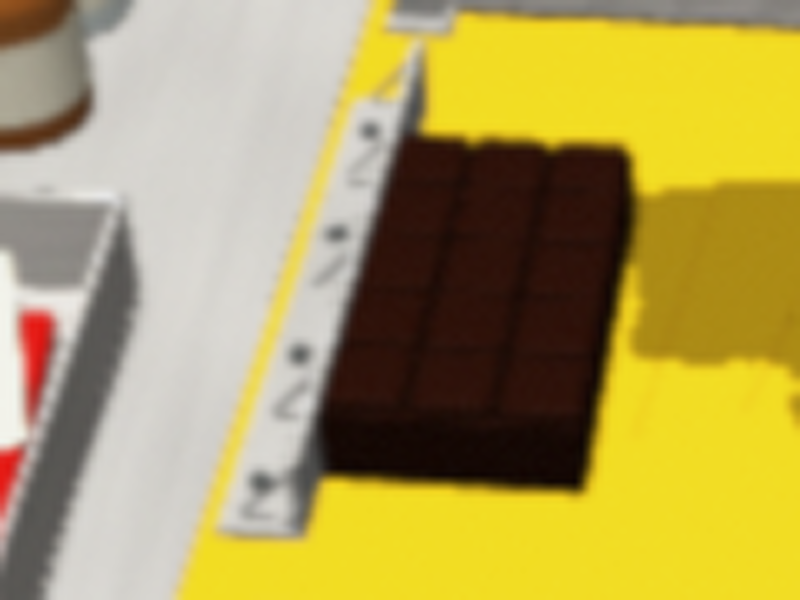

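Call:
{"fn": "send_rows", "kwargs": {
  "increments": [
    [1,[0,0,-40],0],
    [1,[0,0,-40],0],
    [1,[0,-30,-10],0],
    [1,[0,-45,0],0],
    [1,[0,-45,0],0],
    [1,[0,-45,0],0],
    [1,[0,-45,0],0],
    [1,[0,-45,0],0],
    [1,[0,-30,0],0],
    [1,[0,0,0],0]
  ]
}}

```text
clock: 26.98
eef_pos: [0.4036, -0.2253, 0.2317]
eef_rot: [[-0.999, 0.047, -0.001], [0.047, 0.999, 0.0], [0.001, 0.0, -1.0]]
ft_force: [0.4, 0.5, -0.0]
width: 0.0852
```

```bash
python3 -c "
from h import *
s,y,o=look('a',0,('top','side'))
p=fit(o,[.603,.06,-.04],('top',));p2=fit(o,p);save('a17',o,p)
n,ci,im=o[0]
u,v=proj(ci,[[.62,.06,.05]])[0].astype(int); cv2.imwrite('pics/z17.png',cv2.resize(im[v-45:v+45,u-60:u+60],(800,600),interpolation=cv2.INTER_CUBIC)); print(u,v)
"
```

```text
clock 26.98 pos [ 0.4036 -0.2253  0.2317] yaw 177.3 q [-0.51  0.13 -0.11  1.33 -0.   -0.46] F [ 0.4  0.5 -0. ] w 0.085
shift mm [4.137e+02 2.062e+02 4.000e-01]
top 2411.0
block world [ 0.6022  0.0583 -0.0766] cutter [39.6 20.3] -1.99 err 272
top 2411.0
side 1848.0
block world [0.6031 0.0588 0.0124] cutter [40.6 20.8] 3.11 err 624
264 167
```

View pics/a17.png

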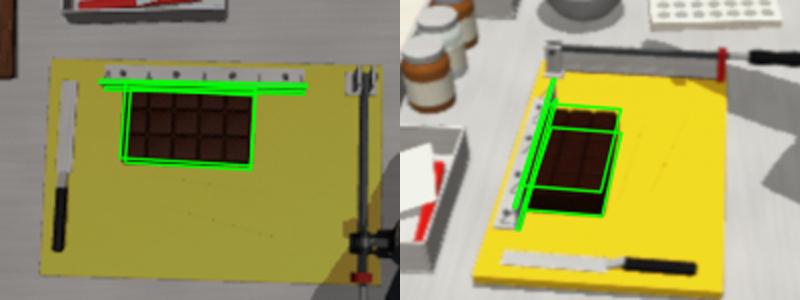

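View pics/z17.png

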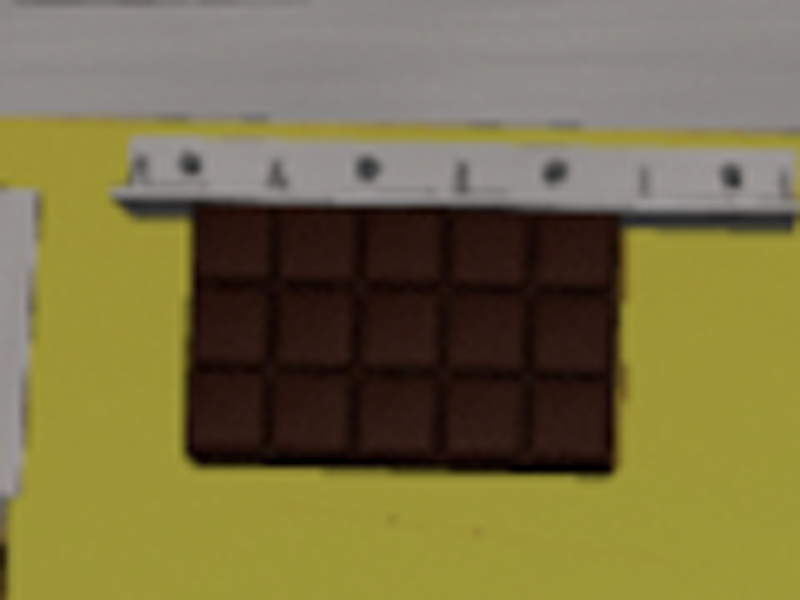

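```bash
python3 -c "
from h import *
im=manip.read_camera('top')[:,:,::-1].astype(float);ci=manip.camera_info('top')
g=im[...,1]
# near bottom edge of block: dark->yellow going down; cols along block
def edge(cols,r0,r1,ch,sign):
    P=[]
    for c in cols:
        d=np.diff(ch[r0:r1,c])*sign; k=np.argmax(d); 
        if 0<k<len(d)-1:
            a,b,e=d[k-1:k+2]; k=k+.5*(a-e)/(a-2*b+e+1e-9)
        P.append((c,r0+k+.5))
    P=np.array(P); 
    m=np.abs(P[:,1]-np.median(P[:,1]))<3; return P[m]
for nm,P,z in(('near bottom',edge(range(236,292),184,200,g,1),.03),('fence top edge',edge(range(222,320),148,154,g,-1),.075)):
    W=back(ci,P,z)[:,:2]; C=(W-CUT[:2])@rot(CUT[2])*1000; f=np.polyfit(C[:,1],C[:,0],1); r=C[:,0]-np.polyval(f,C[:,1]); m=abs(r)<2; f=np.polyfit(C[m,1],C[m,0],1)
    print(nm,'x at y=20',np.polyval(f,20).round(1),'angle deg',np.degrees(-np.arctan(f[0])).round(2),m.sum())
a=cv2.imread('pics/top0.png').astype(int);d=np.abs(a-im).max(2)>40;d=d.astype(np.uint8);d=cv2.morphologyEx(d,cv2.MORPH_OPEN,np.ones((3,3)));n,l,st,_=cv2.connectedComponentsWithStats(d);print(st[1:])
"
```

```text
near bottom x at y=20 -18.8 angle deg -0.1 56
fence top edge x at y=20 99.5 angle deg 0.6 98
[[  232   154    66    78  2764]
 [  326   166   175   159 13199]
 [  232   185     4     7    25]
 [  344   225     6    13    69]
 [  290   263    33    27   428]
 [  446   287    43    40   785]
 [  142   302   182   118  7721]
 [  326   329   118    91  5264]
 [  312   334     4     5    16]
 [  453   339   107    81  4929]
 [  293   379     7     7    36]
 [  249   381     4     3    12]]
```

```bash
python3 -c "
from h import *
ci=manip.camera_info('top')
def edge(ch,cols,r0,r1,sign):
    P=[]
    for c in cols:
        d=np.diff(ch[r0:r1,c])*sign; k=int(np.argmax(d)); kk=k
        if 0<k<len(d)-1:
            a,b,e=d[k-1:k+2]; kk=k+.5*(a-e)/(a-2*b+e+1e-9)
        P.append((c,r0+kk+.5))
    return np.array(P)
def line(nm,P,z):
    C=(back(ci,P,z)[:,:2]-CUT[:2])@rot(CUT[2])*1000; m=np.ones(len(C),bool)
    for _ in range(4):
        f=np.polyfit(C[m,1],C[m,0],1); r=C[:,0]-np.polyval(f,C[:,1]); m=abs(r)<1.5
    print(nm,'x@20',np.polyval(f,20).round(1),'angle',np.degrees(-np.arctan(f[0])).round(2),m.sum(),len(m))
a=cv2.imread('pics/top0.png').astype(float)
b=manip.read_camera('top')[:,:,::-1].astype(float)
for nm,I in(('t0',a),('now',b)):
    g=I[...,1]; r=I[...,2]
    for cols in (range(225,320),):
        line(nm+' fence foot edge(face->yellow, z.03)',edge(r,cols,151,162,1),.03)
        line(nm+' fence top edge',edge(I[...,0],cols,147,156,-1),.075)
    line(nm+' board near edge',edge(g,range(215,330),242,256,-1),.03)
    line(nm+' fence foot back',edge(I[...,0],range(228,318),140,149,1),.034)
line('now block near bottom',edge(b[...,1],range(236,292),184,200,1),.03)
line('now block near top',edge(b[...,2],range(236,292),180,196,-1),.08)
"
```

```text
t0 fence foot edge(face->yellow, z.03) x@20 101.0 angle 0.03 95 95
t0 fence top edge x@20 99.4 angle -0.13 95 95
t0 board near edge x@20 -197.1 angle -0.03 115 115
t0 fence foot back x@20 140.6 angle -0.12 90 90
now fence foot edge(face->yellow, z.03) x@20 101.0 angle 0.08 39 95
now fence top edge x@20 99.0 angle -0.06 95 95
now board near edge x@20 -197.1 angle -0.03 115 115
now fence foot back x@20 140.6 angle -0.12 90 90
now block near bottom x@20 -18.7 angle -0.09 56 56
now block near top x@20 -17.8 angle -0.1 49 56
```

```bash
python3 -c "
from cell import manip
s=manip.sense();print(s['clock'],s['eef_pos'],s['ft_force']);print(manip.close_job())"
```

```text
27.175 [ 0.40373865 -0.22270898  0.23216031] [ 0.05514206  0.71436115 -0.63172686]
the job is handed in; nothing more can be done
None
```

The block's -x long side faces the robot and its +x long side lies flush against the fence. I handed the job in at 27.2 s with the gripper about 0.25 m up, touching nothing.

**What I did:**
- I turned the block about 67° with the closed fingertips, pushing first at its far end, then on the other long side towards its near end.
- I shifted it about 28 mm to the right with a push on its left end.
- I squared it with the open fingers while it was still about 13 mm from the fence.
- I eased it home in steps of 1 mm or less. The highest push I read was about 24 N along the push, after it had seated, when a further 1 mm command no longer moved it.

**Last checks:**
- In the final top view the block's near edge and the fence are parallel within about 0.1°. The distance from fence to near edge measured 119.7 mm, against the block's 120 mm width.
- The block spans about -80 to +124 mm along the fence, inside its ±160 mm.
- Comparing the first and last top pictures showed changes only at the block, the arm and its shadow.

**What disagreed:**
- The fingertips stood about 35 mm higher than `manip.tip_reach` suggests, seen in the wrist and side pictures. The closed-finger pushes therefore caught the block only about 5 mm below its top edge.
- For the same reason, the first open-finger approach passed just above the block and touched nothing, at zero force. I then lowered the tool and pushed properly.
- An upward force of up to about 15 N showed on the tool during the final push. It vanished when I backed the tool off by 1 mm and raised it 1 mm, so I took it for pad friction rather than the gripper body pressing on the block.
- The silhouette fits gave angles off by 2 to 3° (-2.0° from the top camera, +3.1° with the side camera included). I trusted the edge lines instead.

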